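# Load the filter pot and draw out the drip arm to its mark

### The job

Pick up the steel tray by its handle and tip it so that the three clay lumps slide into the white pot, then set the empty tray back down flat on the bench, clear of the pot. Then squeeze the lock button on the side of the drip arm's grip head, draw the arm out until its pointer lines up with the black marker clip on the scale, and finish while holding it there, button still squeezed. Leave the pot, the marker clip and the other bench things where they are.

Things in the scene. Friction and masses are not known exactly. Their poses are not given: they have to be found in the camera images.
- stand: Fixed drip stand: white base plate 150 x 120 x 14 mm, steel post, and on top a level aluminium channel 26 mm wide and 220 mm long whose centre line is 170 mm above the bench. Origin on the bench under the post; z up; the telescoping arm slides out of the channel along the stand's own -y. A white scale plate (ticks every 10 mm) lies along the channel's +x side, from x 13 to 47 mm, its top 178 mm above the bench.
- head: Grip head on the arm's outer end: grey block 24 (x) x 30 (y) x 70 (z) mm, axes as the stand's. Origin on the arm's centre line, 170 mm above the bench; at y = -150 mm in the stand's frame when home. The block reaches from 12 mm below to 58 mm above the origin; a drip tube (12, then 6 mm diameter) hangs to 58 mm below it. The lock button stands out of the +x face.
- button_face (a point): Centre of the outer face of the black lock button (18 mm along y, 20 mm high): 20 mm to +x and 36 mm above the head's origin when out, pushed along the head's -x. Pinch head and button together from above, along the head's x, at this height (206 mm above the bench): 32 mm wide with the button out, 26 mm squeezed.
- button (a joint): Lock button travel in m: 0 out, 0.006 fully squeezed. Its spring needs 3 N to start and 7 N at full travel. Below about 0.003 it locks the arm by a toothed rack with 10 mm steps; squeezed beyond 0.004 the arm is free. It springs out when let go.
- boom (a joint): How far the arm is drawn out, in m: 0 home, up to 0.15; the pointer reads this value on the scale. It starts home and locked (play 2 mm). A return spring pulls it home with 2 to 3.5 N whenever the button is squeezed.
- pointer_tip (a point): Tip of the thin steel pointer on the tail of the arm, above the scale plate; it moves with the arm. Axes parallel to the stand's.
- mark_line (a point): Middle of the marker clip, a black plastic clip 4 mm wide along the scale: a thin bar across the plate's outer 23 mm, ending in an upright tab 16 mm high on its outer (+x) edge. Axes parallel to the stand's: the pointer is on the mark when it is at the same stand y.
- mark (a joint): Where the marker clip sits on the scale, in m: the value of joint boom that lines the pointer up with it (0.06 to 0.13). The clip is stiff; do not move it.
- nozzle (a point): Lower end of the drip tube under the grip head, 112 mm above the bench.
- pot: Loose white ceramic pot, round, open-topped, 62 mm high, outer radius 66 mm at the foot and 72 mm at the rim, wall 5 mm, inner floor 6 mm high, 0.7 kg. It stands under the path of the drip tube. Origin: centre of its underside.
- tray: Loose steel tray, about 0.2 kg, floor 100 (x) x 120 (y) mm and 4 mm thick, walls 24 mm high and 4 mm thick on three sides; the +y end is open. A straight wooden handle leaves the -y end. Origin: centre of the underside; z up. Reaches from y = -150 to +60 mm with the handle. A foot under the handle's outer end (y = -142 mm) holds the handle level.
- tray_handle (a point): Middle of the tray's handle, 108 mm to -y of the tray's origin and 36 mm above its underside. The handle is a bar 16 mm wide (tray x), 22 mm high and 85 mm long (tray y).
- tray_lip (a point): Middle of the tray's open edge, 60 mm to +y of its origin, on the floor's top (4 mm up). Lumps slide off here at a tilt of roughly 25 to 45 degrees; tip further to be sure.
- lump1: Chunky terracotta lump, eight-cornered, about 30 mm across and 20 mm high, about 22 g; starts on the tray. Origin: centre of its underside.
- lump2: Like lump1, about 33 mm across.
- lump3: Like lump1, about 28 mm across.
- bottle: Bystander: white bottle with a black cap, 56 mm diameter, 130 mm high. Origin: centre of its underside.
- beaker: Bystander: glass beaker, 64 mm diameter, 75 mm high. Origin: centre of its underside.
- stopper: Bystander: cork stopper, 36 mm diameter, 28 mm high. Origin: centre of its underside.
There are look-alikes about, which are no part of the job. Leave any purple look-alike of the lump1 alone.

How it is judged:
By the outcome, as a careful person would: the job done as asked, in the order asked, and still so for the second after the job is handed in, while the arm keeps its last pose, push and grip.
It also fails if it takes over 61 s, if anything falls off the work surface, if the arm or the gripper's body presses on something with over 40 N, if the wrist force passes 120 N, or if a joint passes its speed limit or range.

### The arm

A 6-joint arm with a two-finger parallel gripper is mounted at the origin on the work surface. World frame = base frame: x ahead of the robot, y to its left, z up, the work surface at z = 0. Lengths are in m, angles in rad, forces in N, time in s.
With the tool pointing down it reaches from about 0.3 to 0.85 m from the base axis. Payload 5.4 kg.
Tool frame: the origin (TCP) lies midway between the tips of the shut fingers; the grasp point (between the pads) lies 19 mm behind it; z points along the fingers, y is the direction in which the jaws open and shut (so a half turn about z gives the same grasp; the last joint's range is limited). The gripper opens to 85 mm and grips with 20 to 120 N. Pads are 22 mm wide; open, the fingers measure 114 mm over their backs; the gripper's body (76 mm by 85 mm) begins 54 mm behind the grasp point. The pads swing forward as they close: fully open they stand 13 mm farther back than shut.
Start: joints at [1.076, 0.158, 1.597, -0, 1.386, -0.21], TCP at [0.162, 0.552, 0.231] pointing down, gripper open.
Joint ranges: [-2.91, 2.91], [-0.94, 2.29], [0.18, 2.7], [-1.29, 4.43], [0.17, 2.64], [-3, 3]. Speed limits (rad/s): [2.57, 2.57, 3.14, 3.14, 3.14, 3.14].

### API

Orientations are given as a rotation vector (axis times angle).
In Python, from workcell import manip gives the robot as it stands.
- The arm moves only by the shell command python3 -m handwheel 'ROWS'. ROWS is JSON, a list that holds one entry, the list of rows, each a list of 7 numbers: the shift along the tool's x, y, z in mm, then the turn, a rotation vector about the tool's x, y, z in rad, then the finger opening in mm, from 0 to 85.4. In form: [[[x, y, z, ax, ay, az, grip], ...]]. A call has 1 to 20 rows; each row shifts and turns the pose as measured when the row begins, along the tool's axes as they then stand; what a row does not reach is not made up. A row lasts 1/8 s, in which the tool goes at most 62.5 mm and 10.7 degrees, less where a joint would pass 70% of its speed; a pose out of reach is approached as far as the arm can. A call is refused whole if a number of a shift passes 62.5 or a number of a turn 0.188, either way. A call with a gripper value outside its range is refused whole. The fingers move at their own pace and stop on an object; the grip force is fixed at half the most. Time passes only in rows, so rows that do not move let the fingers close. It gives the time, the measured TCP pose, the force and the opening at its end, in the units of the state.
- manip.get_state(): the state, without advancing time (a new reading comes with each control period).
- manip.capture(name): name is "side" or "top" or "wrist"; returns (picture, depth): 420x560x3 uint8, red, green, blue; 420x560 float32, m along the optical axis (not along the pixel's ray), 0 where there is no reading.
- manip.camera_model(name): a dict with "fx", "fy", "cx", "cy" (pixels), "pose" (4x4, takes a point from camera to world coordinates). Camera axes: x right, y down, z forward; pixel columns grow to the right and rows downward; lengths in m; the calibration is good to about 2 mm. The wrist camera is an equidistant fisheye: a pixel r from the principal point sees the ray r / f radians off the axis. A picture is of the moment at which its call begins: read the wrist's pose just before it. camera_model takes no time and is no camera call; for the wrist camera it gives the pose at the moment of the call.
- manip.close_job(): hands the job in, once; it reports no verdict.
The state is a dict: "t": time; "joints": joint angles; "dq": joint speeds; "joint_efforts": joint torques, N m; "position": TCP position; "orientation": TCP orientation; "force": force on the tool from outside, world axes, zero at the start; "ft_torque": the same for the moment, N m; "grip_width": finger opening in m.
Only numpy, scipy, OpenCV 4.12 (cv2) and the standard library are available. Lean on these libraries where they do the work, as an engineer would, in place of code of your own. Each camera call takes 0.05 s, during which the arm holds its last target.

## Working session

There is one attempt and no reset: what is moved stays moved. The work goes in short steps, Python scripts to look and compute and a shell command to move; the robot and the scene stay as the last step left them, time stands still between calls to the robot, and variables do not carry over. Pictures are saved under pics/ and viewed, and the job is handed in when it is done.

```bash
ls; mkdir -p pics; python3 - <<'E'
from workcell import manip
import cv2
print(manip.get_state())
for n in ("side","top","wrist"):
    p,d=manip.capture(n); cv2.imwrite(f"pics/{n}0.png",p[:,:,::-1])
    import numpy as np; np.savez(f"pics/{n}0.npz",p=p,d=d,**{k:np.array(v) for k,v in manip.camera_model(n).items() if k in("fx","fy","cx","cy","pose")})
    print(n,manip.camera_model(n))
E
```

```text
pics
{'t': 0.0, 'joints': array([ 1.07591510e+00,  1.59079154e-01,  1.59825797e+00, -8.03869657e-06,
        1.38620650e+00, -2.10087622e-01]), 'dq': array([ 0.00083721,  0.00172963,  0.00078295, -0.00050698,  0.00012695,
        0.00091554]), 'joint_efforts': array([ 1.37427987e-04, -3.96012068e+01, -3.31427228e+01, -1.89198258e-04,
        8.49033619e-03,  1.68646682e-05]), 'position': array([0.16126888, 0.55128089, 0.23028711]), 'orientation': array([-4.45745437e-01, -3.10913528e+00,  2.87982601e-03]), 'force': array([-0.68095037,  0.19283475,  0.19583207]), 'ft_torque': array([-0.02611208, -0.01241086,  0.05685668]), 'grip_width': 0.08535613650871778}
side {'fx': 447.11483028865274, 'fy': 447.11483028865274, 'cx': 277.4058446950019, 'cy': 216.07018115125888, 'pose': array([[ 0.98869737, -0.10651119,  0.10551241,  0.42795184],
       [-0.14900356, -0.62017718,  0.77018063, -0.8032685 ],
       [-0.01659646, -0.77719729, -0.6290381 ,  0.80530904],
       [ 0.        ,  0.        ,  0.        ,  1.        ]])}
top {'fx': 439.587977422625, 'fy': 439.587977422625, 'cx': 283.64300445859226, 'cy': 212.2718698958963, 'pose': array([[-0.00420958, -0.99700088,  0.07727559,  0.47634813],
       [-0.99990459,  0.00521329,  0.01279164,  0.00287989],
       [-0.01315614, -0.07721437, -0.99692771,  1.24874402],
       [ 0.        ,  0.        ,  0.        ,  1.        ]])}
wrist {'fx': 325.19226210127806, 'fy': 325.19226210127806, 'cx': 281.2017470899383, 'cy': 210.42091408753055, 'pose': array([[ 0.28182943,  0.91334073,  0.29390625,  0.08627898],
       [ 0.95946273, -0.26768858, -0.08817079,  0.5729846 ],
       [-0.00185463,  0.30684121, -0.95175891,  0.37392031],
       [ 0.        ,  0.        ,  0.        ,  1.        ]])}
```

View pics/side0.png

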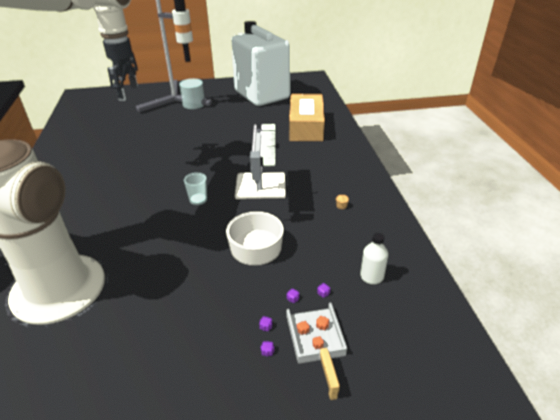

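View pics/top0.png

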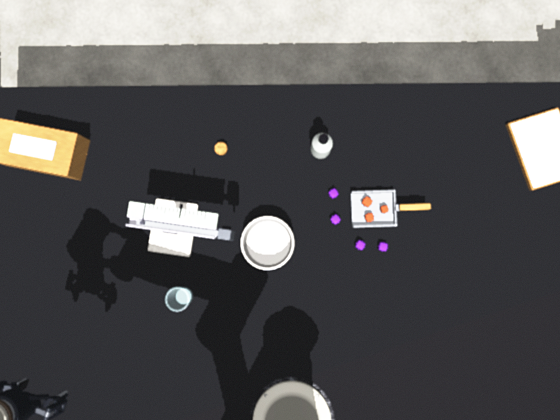

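View pics/wrist0.png

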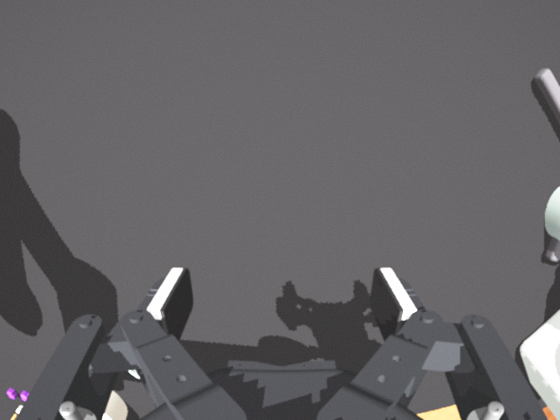

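The side view shows the tray at about (317,333) with three orange lumps and purple look-alikes around it, and the pot at (256,238). In the top view the head is at (225,234), the stand at (172,220), the tray at (374,208) with its handle to the right, and the pot at (268,243). Next I'll zoom in and take positions.

```bash
cat > h.py <<'E'
import numpy as np, cv2
from scipy.spatial.transform import Rotation as R
def load(f):
    return np.load(f)
def pix2w(z,u,v,d=None):
    if d is None:
        d=z['d'][int(round(v)),int(round(u))]
    P=z['pose']; c=np.array([(u-z['cx'])/z['fx']*d,(v-z['cy'])/z['fy']*d,d,1.])
    return (P@c)[:3]
def pixplane(z,u,v,h):
    P=z['pose']; r=P[:3,:3]@np.array([(u-z['cx'])/z['fx'],(v-z['cy'])/z['fy'],1.])
    return P[:3,3]+r*(h-P[2,3])/r[2]
def proj(z,p):
    P=z['pose']; c=P[:3,:3].T@(np.asarray(p)-P[:3,3]); return np.array([z['cx']+z['fx']*c[0]/c[2],z['cy']+z['fy']*c[1]/c[2]])
def cloud(z):
    d=z['d']; v,u=np.mgrid[0:d.shape[0],0:d.shape[1]]
    c=np.stack([(u-z['cx'])/z['fx']*d,(v-z['cy'])/z['fy']*d,d],-1)
    return c@z['pose'][:3,:3].T+z['pose'][:3,3]
E
python3 - <<'E'
from h import *
for n,(a,b,c,e) in {'top':(115,180,315,300),'top2':(315,170,445,260),'side':(215,110,315,220),'side2':(220,280,360,400)}.items():
    z=load(f'pics/{n[:3] if n[0]=="t" else "side"}0.npz')
    k=min(800/(c-a),600/(e-b)); cv2.imwrite(f'pics/z_{n}.png',cv2.resize(z['p'][b:e,a:c,::-1],None,fx=k,fy=k,interpolation=cv2.INTER_CUBIC)); print(n,k)
E
```

```text
top 4.0
top2 6.153846153846154
side 5.454545454545454
side2 5.0
```

View pics/z_top.png

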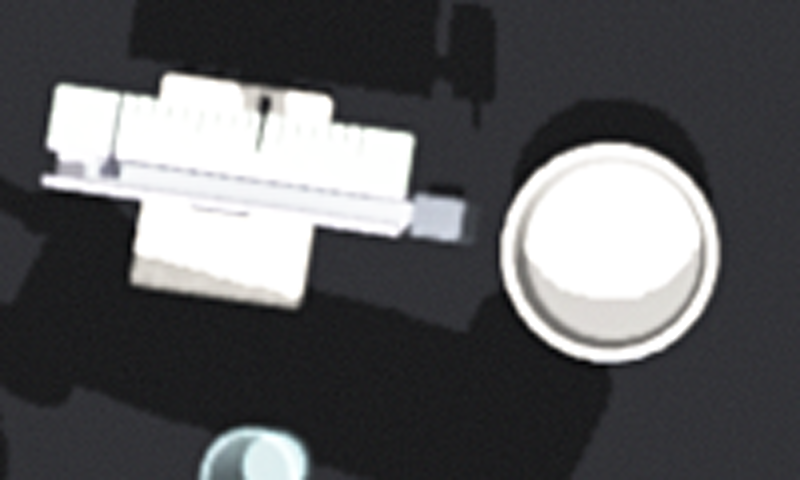

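View pics/z_top2.png

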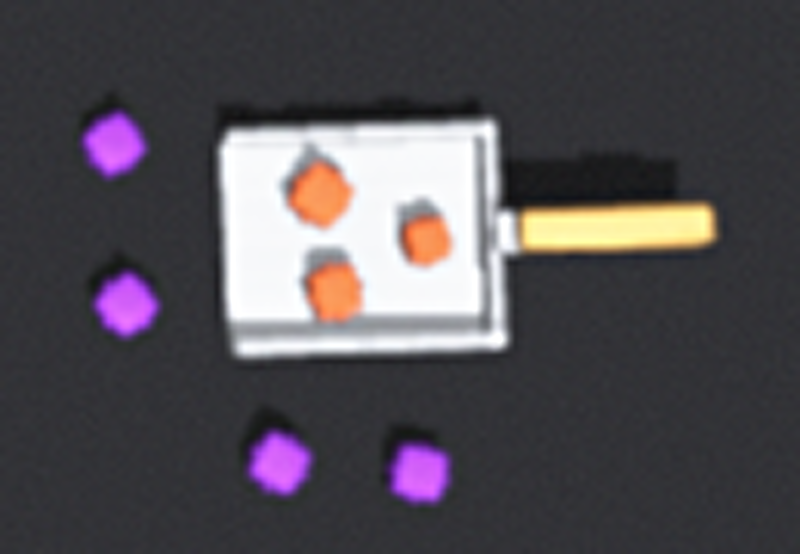

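View pics/z_side.png

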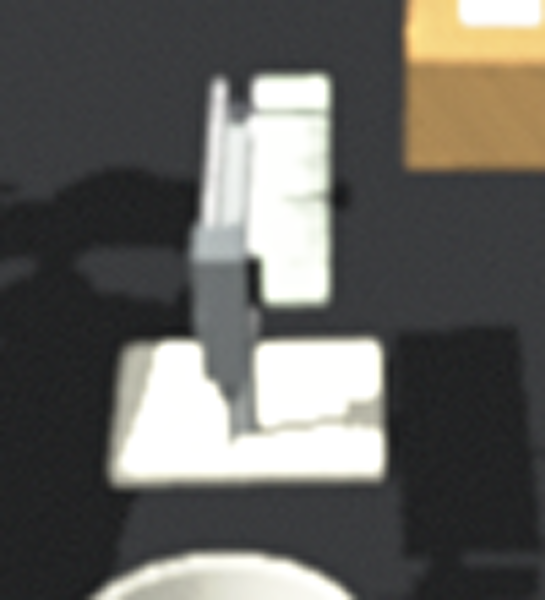

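```bash
python3 - <<'E'
from h import *
np.set_printoptions(precision=4,suppress=True)
z=load('pics/top0.npz');C=cloud(z)
def rect(m,name):
    m=m.astype(np.uint8)
    n,l,s,c=cv2.connectedComponentsWithStats(m)
    for i in range(1,n):
        if s[i,4]>8:
            q=C[l==i]; r=cv2.minAreaRect(q[:,:2].astype(np.float32)*1000)
            print(name,s[i],'mean',q.mean(0),'rect',np.array(r[0]),np.array(r[1]),r[2],'zrange',np.percentile(q[:,2],[5,50,95]))
roi=np.zeros(z['d'].shape,bool);roi[185:260,115:245]=1
Z=C[...,2]
rect(roi&(Z>.168)&(Z<.2),'plate+chan'); rect(roi&(Z>.215)&(Z<.24),'head'); rect(roi&(Z>.008)&(Z<.02),'base')
rect(roi&(Z>.184)&(Z<.2),'tab')
roi=np.zeros(z['d'].shape,bool);roi[170:260,315:445]=1
rect(roi&(Z>.003)&(Z<.1),'tray'); 
hsv=cv2.cvtColor(z['p'],cv2.COLOR_RGB2HSV)
rect(roi&(hsv[...,0]>15)&(hsv[...,0]<30)&(hsv[...,1]>60)&(hsv[...,2]>150),'handle')
rect(roi&(hsv[...,0]<14)&(hsv[...,1]>120)&(hsv[...,2]>150),'lump')
rect(roi&(hsv[...,0]>130)&(hsv[...,0]<160)&(hsv[...,1]>100)&(hsv[...,2]>100),'purple')
roi=np.zeros(z['d'].shape,bool);roi[205:285,235:305]=1
m=roi&(Z>.055)&(Z<.07); rect(m,'pot')
q=C[m][:,:2]; print(cv2.minEnclosingCircle(q.astype(np.float32)*1000))
print('pointer',[pixplane(z,144.5,v,.18) for v in (204,218)],'clip',[pixplane(z,u,v,.18) for u,v in((181,206),(180,216))])
E
```

```text
plate+chan [ 127  202   91   34 1814] mean [0.5467 0.2872 0.1774] rect [551.5626 287.8068] [226.9025  64.8528] 81.65015411376953 zrange [0.1736 0.1774 0.1812]
plate+chan [126 225  89  14 141] mean [0.5143 0.2924 0.1777] rect [514.8655 295.9373] [219.1941   3.7993] 81.69766235351562 zrange [0.1739 0.1778 0.1814]
plate+chan [231 231   3  10  19] mean [0.5034 0.1413 0.1841] rect [503.0771 141.4272] [ 1.126 22.306] 81.87782287597656 zrange [0.1697 0.1833 0.1981]
head [217 226  15  14 156] mean [0.5074 0.155  0.2258] rect [509.4193 155.4676] [30.6225 31.488 ] 84.87135314941406 zrange [0.2159 0.2271 0.2302]
base [155 199  42  12 271] mean [0.5958 0.3246 0.0137] rect [595.8842 324.7599] [119.9298  19.6113] 81.47016906738281 zrange [0.0096 0.0136 0.0177]
base [148 230  45  27 880] mean [0.4865 0.3392 0.0135] rect [487.3815 339.8083] [120.0478  60.8945] 81.76522827148438 zrange [0.0095 0.0135 0.0173]
tray [438 184   4   5   9] mean [ 0.6456 -0.4242  0.0045] rect [ 646.3702 -425.9664] [ 8.1721 10.9389] 47.33226013183594 zrange [0.0032 0.0044 0.0061]
tray [328 189  10  10  76] mean [ 0.6249 -0.
[... 1756 characters left out ...]
range [-0.0018  0.0188  0.0225]
purple [355 240  11  11  87] mean [ 0.4797 -0.1941  0.0156] rect [ 479.5381 -195.3052] [28.3198 28.6217] 64.6092300415039 zrange [-0.0001  0.0179  0.0222]
purple [378 242  10  10  86] mean [ 0.4748 -0.2569  0.0157] rect [ 474.8305 -258.2567] [28.9646 25.4127] 88.97930908203125 zrange [-0.0006  0.0182  0.0228]
pot [241 217  53  53 336] mean [0.4864 0.0642 0.0612] rect [485.8383  63.5272] [140.3204 140.7157] 0.014773028902709484 zrange [0.0569 0.0612 0.0651]
((486.20452880859375, 63.73234176635742), 71.38805389404297)
pointer [array([0.5813, 0.3578, 0.18  ]), array([0.5469, 0.3571, 0.18  ])] clip [array([0.5759, 0.2679, 0.18  ]), array([0.5514, 0.27  , 0.18  ])]
```

```bash
cat >> h.py <<'E'
def plan(st,p,Rt,n,grip):
    """rows (mm, rad) in tool axes from state to target pose in n rows"""
    p0=np.array(st['position']);R0=R.from_rotvec(st['orientation'])
    rv=(R0.inv()*Rt).as_rotvec()/n
    rows=[];Rc=R0
    for i in range(n):
        d=Rc.inv().apply((np.array(p)-p0)/n)*1000
        rows.append([*np.round(d,1),*np.round(rv,4),grip]); Rc=Rc*R.from_rotvec(rv)
    print('[[',',\n'.join('[' + ','.join('%g'%x for x in r)+']' for r in rows),']]', 'rot deg',np.degrees(np.linalg.norm(rv)),sep='')
def Rax(zax,yax):
    z=np.array(zax,float);z/=np.linalg.norm(z);y=np.array(yax,float);y-=z*(y@z);y/=np.linalg.norm(y)
    return R.from_matrix(np.stack([np.cross(y,z),y,z],1))
E
python3 - <<'E'
from h import *
np.set_printoptions(precision=4,suppress=True)
z=load('pics/top0.npz');C=cloud(z);Z=C[...,2]
s=np.array([-4.45745437e-01, -3.10913528e+00,  2.87982601e-03]);print(R.from_rotvec(s).as_matrix())
for n in('top','side'):
    z=load(f'pics/{n}0.npz');C=cloud(z);Z=C[...,2]
    hsv=cv2.cvtColor(z['p'],cv2.COLOR_RGB2HSV)
    m=(hsv[...,0]>12)&(hsv[...,0]<32)&(hsv[...,1]>60)&(hsv[...,2]>150)&(C[...,1]<-.28)&(C[...,1]>-.45)&(C[...,0]<.65)&(C[...,0]>.5)&(Z>.042)
    q=C[m];c=q.mean(0);w,v=np.linalg.eigh(np.cov(q[:,:2].T));print(n,m.sum(),'handle',c,v[:,1],np.degrees(np.arctan2(v[0,1],v[1,1])),'yrange',q[:,1].min(),q[:,1].max())
    # tray walls / back
    m=(C[...,1]<-.13)&(C[...,1]>-.30)&(C[...,0]<.66)&(C[...,0]>.5)&(Z>.016)&(Z<.03)&(hsv[...,1]<60)
    r=cv2.minAreaRect(C[m][:,:2].astype(np.float32)*1000);print(r)
    m=(C[...,1]<-.13)&(C[...,1]>-.30)&(C[...,0]<.66)&(C[...,0]>.5)&(Z>.002)&(Z<.03)&(hsv[...,1]<60)&(hsv[...,2]>120)
    r=cv2.minAreaRect(C[m][:,:2].astype(np.float32)*1000);print(r)
    m=(Z>.022)&(Z<.3)&(C[...,1]<.0)&(C[...,1]>-.2)&(C[...,0]>.6)&(C[...,0]<.85); print('bottle',C[m].mean(0),C[m].max(0),C[m].min(0))
E
```

```text
[[-0.9597  0.281  -0.0009]
 [ 0.281   0.9597 -0.0017]
 [ 0.0004 -0.0019 -1.    ]]
top 181 handle [ 0.5833 -0.3401  0.047 ] [-0.0007  1.    ] -0.039493233654921016 yrange -0.3827857845783156 -0.29748712537694466
((580.6445922851562, -232.88818359375), (100.30004119873047, 121.69074249267578), 1.6294424533843994)
((582.81494140625, -235.40530395507812), (106.05773162841797, 127.4522476196289), 1.8975006341934204)
bottle [ 0.7406 -0.0862  0.0871] [ 0.7817 -0.0579  0.1346] [ 0.6136 -0.1981  0.022 ]
side 346 handle [ 0.5834 -0.3444  0.0469] [-0.0277  0.9996] -1.5884763060669609 yrange -0.3841950875074318 -0.29993764401544465
((581.5869750976562, -236.945068359375), (100.91378021240234, 125.25652313232422), 1.5640026330947876)
((583.96630859375, -227.87506103515625), (107.8741455078125, 142.96046447753906), 2.3045201301574707)
bottle [ 0.7456 -0.1035  0.0761] [ 0.7832 -0.0688  0.1327] [ 0.6148 -0.1987  0.0221]
```

```bash
python3 - <<'E'
from h import *
from workcell import manip
st=manip.get_state()
a=np.radians(30); z=[0.026*-np.sin(a),np.sin(a),-np.cos(a)]; Rt=Rax(z,[1,.026,0])
h=np.array([.5834,-.342,.038]); tcp=h+.019*np.array(z)
print(tcp); plan(st,tcp-.1*np.array(z),Rt,20,70)
E
```

```text
[ 0.583153   -0.3325      0.02154552]
[[[-33.4,-38.9,6.2,-0.0165,0.0226,0.0615,70],
[-35.9,-36.8,4.8,-0.0165,0.0226,0.0615,70],
[-38.2,-34.6,3.3,-0.0165,0.0226,0.0615,70],
[-40.3,-32.2,1.9,-0.0165,0.0226,0.0615,70],
[-42.2,-29.7,0.4,-0.0165,0.0226,0.0615,70],
[-43.9,-27.1,-1,-0.0165,0.0226,0.0615,70],
[-45.5,-24.3,-2.4,-0.0165,0.0226,0.0615,70],
[-46.8,-21.4,-3.9,-0.0165,0.0226,0.0615,70],
[-47.9,-18.4,-5.3,-0.0165,0.0226,0.0615,70],
[-48.8,-15.3,-6.6,-0.0165,0.0226,0.0615,70],
[-49.5,-12.2,-8,-0.0165,0.0226,0.0615,70],
[-50,-9,-9.3,-0.0165,0.0226,0.0615,70],
[-50.2,-5.8,-10.5,-0.0165,0.0226,0.0615,70],
[-50.2,-2.5,-11.8,-0.0165,0.0226,0.0615,70],
[-50,0.8,-12.9,-0.0165,0.0226,0.0615,70],
[-49.5,4.1,-14,-0.0165,0.0226,0.0615,70],
[-48.9,7.3,-15,-0.0165,0.0226,0.0615,70],
[-47.9,10.6,-16,-0.0165,0.0226,0.0615,70],
[-46.8,13.8,-16.8,-0.0165,0.0226,0.0615,70],
[-45.5,16.9,-17.6,-0.0165,0.0226,0.0615,70]]]rot deg3.8702058801624952
```

```bash
python3 -m handwheel '[[[-33,-39,6,-0.0165,0.0226,0.0615,70],[-36,-37,5,-0.0165,0.0226,0.0615,70],[-38,-35,3,-0.0165,0.0226,0.0615,70],[-40,-32,2,-0.0165,0.0226,0.0615,70],[-42,-30,0,-0.0165,0.0226,0.0615,70],[-44,-27,-1,-0.0165,0.0226,0.0615,70],[-45,-24,-2,-0.0165,0.0226,0.0615,70],[-47,-21,-4,-0.0165,0.0226,0.0615,70],[-48,-18,-5,-0.0165,0.0226,0.0615,70],[-49,-15,-7,-0.0165,0.0226,0.0615,70],[-50,-12,-8,-0.0165,0.0226,0.0615,70],[-50,-9,-9,-0.0165,0.0226,0.0615,70],[-50,-6,-11,-0.0165,0.0226,0.0615,70],[-50,-2,-12,-0.0165,0.0226,0.0615,70],[-50,1,-13,-0.0165,0.0226,0.0615,70],[-50,4,-14,-0.0165,0.0226,0.0615,70],[-49,7,-15,-0.0165,0.0226,0.0615,70],[-48,11,-16,-0.0165,0.0226,0.0615,70],[-47,14,-17,-0.0165,0.0226,0.0615,70],[-46,17,-18,-0.0165,0.0226,0.0615,70]]]'
cat > t1.py <<'E'
from h import *
from workcell import manip
import sys
np.set_printoptions(precision=4,suppress=True)
st=manip.get_state(); print(st['t'],st['position'],st['joints'],st['force'],st['grip_width'])
print(R.from_rotvec(st['orientation']).as_matrix())
E
python3 t1.py; python3 - <<'E'
from h import *
from workcell import manip
st=manip.get_state()
a=np.radians(30); z=[0.026*-np.sin(a),np.sin(a),-np.cos(a)]; Rt=Rax(z,[1,.026,0])
h=np.array([.5834,-.342,.038]); tcp=h+.019*np.array(z)
plan(st,tcp-.06*np.array(z),Rt,5,70)
p,d=manip.capture('wrist'); cv2.imwrite('pics/w1.png',p[:,:,::-1])
E
```

```text
t: 2.65
position: [0.5788, -0.4168, 0.0949]
orientation: [-1.93, -1.904, -0.53]
force: [0.9, -0.3, 0.1]
grip_width: 0.0703
2.65 [ 0.5788 -0.4168  0.0949] [-0.9298  0.9419  0.8655  0.322   1.7694 -0.9224] [ 0.8621 -0.3136  0.1011] 0.07028541686481592
[[ 0.0128  0.9999  0.0036]
 [ 0.8577 -0.0128  0.5139]
 [ 0.5139 -0.0035 -0.8578]]
[[[7.1,0.9,9.3,0.0033,-0.0032,-0.007,70],
[7.2,1,9.2,0.0033,-0.0032,-0.007,70],
[7.2,1.1,9.2,0.0033,-0.0032,-0.007,70],
[7.2,1.1,9.2,0.0033,-0.0032,-0.007,70],
[7.2,1.2,9.2,0.0033,-0.0032,-0.007,70]]]rot deg0.4829618659917771
```

View pics/w1.png

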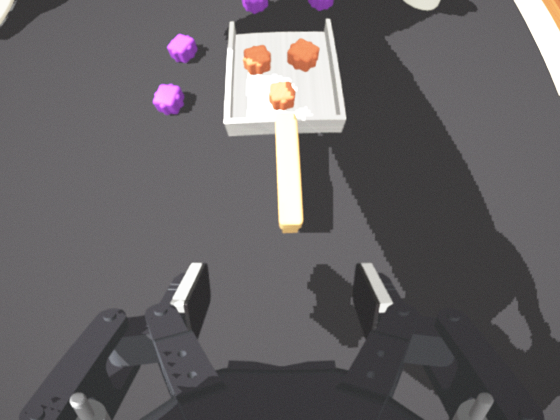

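The wrist picture shows the handle from (285,115) to (290,228), between the open fingers and ahead of them, with the three orange lumps in the tray.

```bash
cat >> h.py <<'E'
def fcloud(d,m):
    v,u=np.mgrid[0:d.shape[0],0:d.shape[1]]
    x=(u-m['cx'])/m['fx'];y=(v-m['cy'])/m['fy'];r=np.hypot(x,y)+1e-9
    t=np.tan(np.minimum(r,1.4)); c=np.stack([x/r*t*d,y/r*t*d,d],-1)
    P=m['pose'];return c@P[:3,:3].T+P[:3,3]
E
python3 - <<'E'
from h import *
from workcell import manip
np.set_printoptions(precision=4,suppress=True)
m=manip.camera_model('wrist');p,d=manip.capture('wrist');np.savez('pics/w1.npz',p=p,d=d,**m)
C=fcloud(d,m);Z=C[...,2]
hsv=cv2.cvtColor(p,cv2.COLOR_RGB2HSV)
k=(hsv[...,0]>12)&(hsv[...,0]<32)&(hsv[...,1]>40)&(hsv[...,2]>120)&(C[...,1]<-.28)&(C[...,1]>-.45)&(Z>.042)
q=C[k];c=q.mean(0);w,v=np.linalg.eigh(np.cov(q[:,:2].T));print(k.sum(),c,v[:,1],q.min(0),q.max(0),np.median(q[:,2]))
E
```

```text
357 [ 0.5897 -0.3399  0.0499] [-0.0044  1.    ] [ 0.5776 -0.4291  0.042 ] [ 0.5939 -0.2998  0.2523] 0.046737490964073425
```

```bash
python3 -m handwheel '[[[7,1.2,9,0.003,-0.003,-0.007,70],[7,1.2,9,0.003,-0.003,-0.007,70],[7,1.2,9,0.003,-0.003,-0.007,70],[7,1.2,9,0.003,-0.003,-0.007,60],[7,1.2,9,0.003,-0.003,-0.007,60],[0,0,0,0,0,0,60]]]';  python3 t1.py; python3 - <<'E'
from h import *
from workcell import manip
st=manip.get_state()
a=np.radians(30); z=[0.026*-np.sin(a),np.sin(a),-np.cos(a)]; Rt=Rax(z,[1,.026,0])
h=np.array([.585,-.342,.038]); tcp=h+.019*np.array(z)
plan(st,tcp,Rt,5,60)
E
```

```text
t: 3.5
position: [0.5837, -0.3577, 0.0691]
orientation: [-1.893, -1.95, -0.509]
force: [-0.3, -0.1, -0.2]
grip_width: 0.0599
3.5 [ 0.5837 -0.3577  0.0691] [-0.8695  0.8696  1.0319  0.3187  1.6627 -0.9382] [-0.2925 -0.123  -0.1672] 0.05991072997280759
[[-0.0253  0.9996 -0.0157]
 [ 0.8643  0.0297  0.5022]
 [ 0.5024 -0.0009 -0.8646]]
[[[-0.4,0.4,10.8,-0.0005,-0.0005,0.0006,60],
[-0.4,0.4,10.8,-0.0005,-0.0005,0.0006,60],
[-0.4,0.4,10.8,-0.0005,-0.0005,0.0006,60],
[-0.4,0.4,10.8,-0.0005,-0.0005,0.0006,60],
[-0.4,0.3,10.8,-0.0005,-0.0005,0.0006,60]]]rot deg0.053351024430215346
```

```bash
python3 -m handwheel '[[[-0.4,0.4,11,0,0,0,60],[-0.4,0.4,11,0,0,0,60],[-0.4,0.4,11,0,0,0,60],[-0.4,0.3,11,0,0,0,60],[-0.4,0.3,11,0,0,0,60],[0,0,0,0,0,0,60]]]';  python3 t1.py; python3 - <<'E'
from h import *
from workcell import manip
p,d=manip.capture('wrist'); cv2.imwrite('pics/w2.png',p[:,:,::-1])
E
```

```text
t: 4.25
position: [0.584, -0.3305, 0.016]
orientation: [-1.894, -1.948, -0.509]
force: [0.3, 0.7, -0.3]
grip_width: 0.0603
4.25 [ 0.584  -0.3305  0.016 ] [-0.8459  0.8943  1.106   0.3271  1.5627 -0.9471] [ 0.3202  0.6808 -0.3195] 0.06025439327859336
[[-0.0236  0.9996 -0.0161]
 [ 0.864   0.0285  0.5027]
 [ 0.5029 -0.002  -0.8643]]
```

View pics/w2.png

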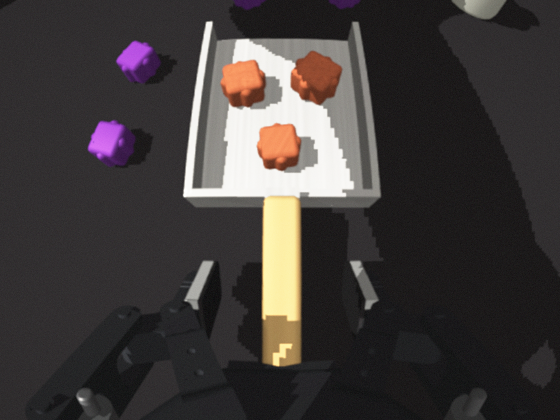

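The fingers straddle the handle: pads at x=207 and x=360, handle centred at x=281. Closing now, backing off about 4 mm along the tool.

```bash
python3 -m handwheel '[[[0,0,-4,0,0,0,30],[0,0,0,0,0,0,10],[0,0,0,0,0,0,6],[0,0,0,0,0,0,6],[0,0,0,0,0,0,6],[0,0,0,0,0,0,6]]]';  python3 t1.py
```

```text
t: 5.05
position: [0.585, -0.3348, 0.0217]
orientation: [-1.898, -1.951, -0.509]
force: [0.3, -0.5, -1.8]
grip_width: 0.0144
5.05 [ 0.585  -0.3348  0.0217] [-0.8487  0.891   1.0976  0.3259  1.5698 -0.9463] [ 0.2822 -0.4644 -1.8187] 0.014392965411639572
[[-0.0242  0.9996 -0.0132]
 [ 0.8659  0.0276  0.4994]
 [ 0.4996  0.0007 -0.8663]]
```

```bash
python3 -m handwheel '[[[2,0,-3.5,0,0,0,6],[4,0,-7,0,0,0,6],[6,0,-10.4,0,0,0,6],[8,0,-14,0,0,0,6],[8,0,-14,0,0,0,6],[8,0,-14,0,0,0,6],[6,0,-10.4,0,0,0,6],[4,0,-7,0,0,0,6],[0,0,0,0,0,0,6]]]';  python3 t1.py; python3 - <<'E'
from h import *
from workcell import manip
p,d=manip.capture('wrist'); cv2.imwrite('pics/w3.png',p[:,:,::-1])
p,d=manip.capture('side'); cv2.imwrite('pics/s3.png',p[:,:,::-1])
E
```

```text
t: 6.18
position: [0.5853, -0.3357, 0.1221]
orientation: [-1.9, -1.954, -0.508]
force: [0.3, 0.6, -2.6]
grip_width: 0.0151
6.175 [ 0.5853 -0.3357  0.1221] [-0.8488  0.7707  1.0766  0.3279  1.7004 -0.9019] [ 0.2549  0.6425 -2.6132] 0.015108742082437938
[[-0.0252  0.9996 -0.012 ]
 [ 0.8675  0.0278  0.4967]
 [ 0.4969  0.0021 -0.8678]]
```

View pics/w3.png

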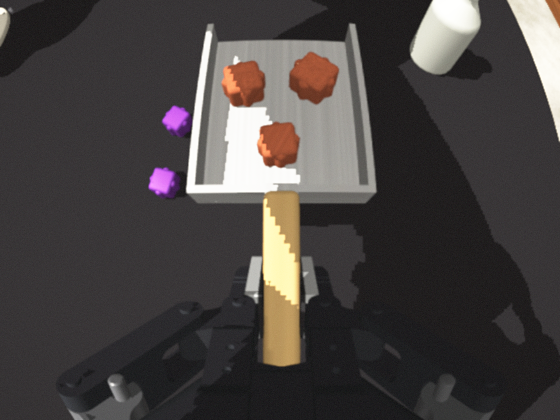

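View pics/s3.png

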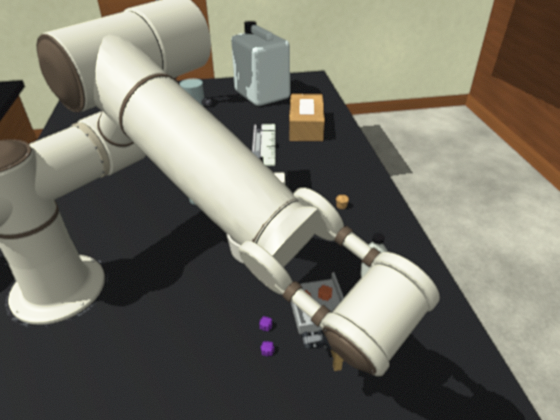

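The tray is held level with all three lumps in it. Its front corners are still at (207,25) and (353,25), the same as before the lift.

```bash
cat > lip.py <<'E'
from h import *
Rg=np.array([[-0.0242,0.9996,-0.0132],[0.8659,0.0276,0.4994],[0.4996,0.0007,-0.8663]])
LT=Rg.T@np.array([-0.0055,0.1603,-0.0177])
Rtray0=R.from_rotvec([0,0,np.radians(1.5)])
RT=R.from_matrix(Rg).inv()*Rtray0   # tray orientation in tool
def tool_for(lip,theta,yaw=1.5):
    Rt=R.from_rotvec([0,0,np.radians(yaw)])*R.from_rotvec([-np.radians(theta),0,0])
    Rtool=Rt*RT.inv()
    return np.array(lip)-Rtool.apply(LT),Rtool
def where(st):
    Rt=R.from_rotvec(st['orientation']); T=Rt*RT; return np.array(st['position'])+Rt.apply(LT), T.as_euler('ZYX',degrees=True)
E
python3 - <<'E'
from lip import *
from workcell import manip
np.set_printoptions(precision=4,suppress=True)
st=manip.get_state(); print(where(st))
p,Rt=tool_for([.486,.025,.115],0); plan(st,p,Rt,12,6)
E
```

```text
(array([ 0.5794, -0.175 ,  0.1029]), array([ 1.513 , -0.0068, -0.1038]))
[[[15.1,-7.3,7.5,-0,0.0002,0,6],
[15.1,-7.3,7.5,-0,0.0002,0,6],
[15.1,-7.3,7.5,-0,0.0002,0,6],
[15.1,-7.3,7.5,-0,0.0002,0,6],
[15.1,-7.3,7.6,-0,0.0002,0,6],
[15.1,-7.3,7.6,-0,0.0002,0,6],
[15.1,-7.3,7.6,-0,0.0002,0,6],
[15.1,-7.3,7.6,-0,0.0002,0,6],
[15.1,-7.3,7.6,-0,0.0002,0,6],
[15.1,-7.3,7.6,-0,0.0002,0,6],
[15.1,-7.3,7.6,-0,0.0002,0,6],
[15.1,-7.3,7.6,-0,0.0002,0,6]]]rot deg0.008734740613976007
```

```bash
python3 -m handwheel '[[[5,-2.5,2.5,0,0,0,6],[10,-5,5,0,0,0,6],[16,-8,8,0,0,0,6],[19,-9,9.5,0,0,0,6],[19,-9,9.5,0,0,0,6],[19,-9,9.5,0,0,0,6],[19,-9,9.5,0,0,0,6],[19,-9,9.5,0,0,0,6],[19,-9,9.5,0,0,0,6],[16,-8,8,0,0,0,6],[11,-5,5.5,0,0,0,6],[6,-3,3,0,0,0,6],[2,-1,1,0,0,0,6],[0,0,0,0,0,0,6]]]';  python3 t1.py;python3 - <<'E'
from lip import *
from workcell import manip
np.set_printoptions(precision=4,suppress=True)
st=manip.get_state(); print(where(st))
p,Rt=tool_for([.486,.028,.105],10); plan(st,p,Rt,4,6)
for n in('top','wrist'):
  p,d=manip.capture(n); cv2.imwrite(f'pics/{n}4.png',p[:,:,::-1])
E
```

```text
t: 8.02
position: [0.4845, -0.1242, 0.1272]
orientation: [-1.892, -1.941, -0.505]
force: [-0.0, 0.4, -2.4]
grip_width: 0.0153
8.025 [ 0.4845 -0.1242  0.1272] [-0.73    0.2899  1.7495  0.3719  1.4966 -0.8587] [-0.033   0.3918 -2.3779] 0.015262090491794552
[[-0.02    0.9996 -0.0217]
 [ 0.8622  0.0283  0.5058]
 [ 0.5062 -0.0086 -0.8624]]
(array([0.4787, 0.0362, 0.1107]), array([1.5395, 0.5336, 0.436 ]))
[[[2.3,1.6,-5.3,-0.0021,-0.0455,-0.0008,6],
[2.1,1.7,-5.4,-0.0021,-0.0455,-0.0008,6],
[1.8,1.7,-5.5,-0.0021,-0.0455,-0.0008,6],
[1.6,1.7,-5.6,-0.0021,-0.0455,-0.0008,6]]]rot deg2.6123782100369657
```

View pics/top4.png

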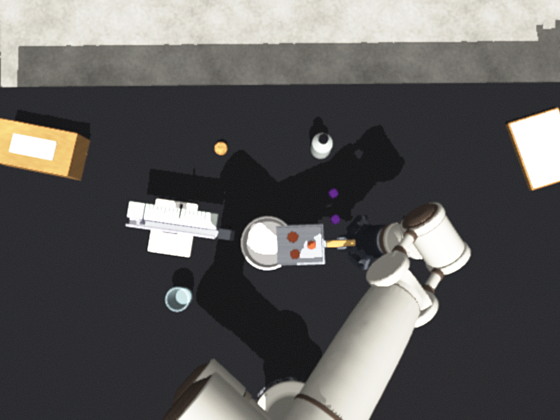

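View pics/wrist4.png

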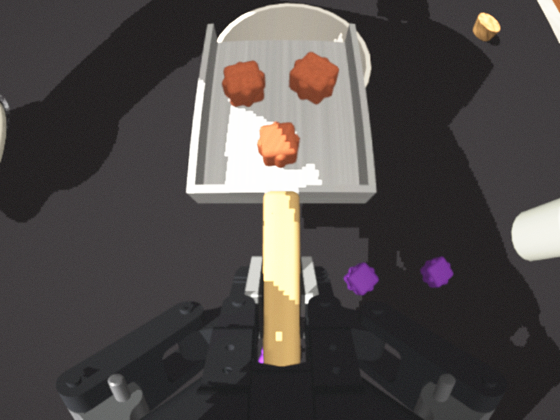

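The tray is over the pot: in the top view the lip is at about (277,245), and all three lumps are still aboard. Starting the tilt.

```bash
python3 -m handwheel '[[[2.3,1.6,-5.3,-0.002,-0.045,0,6],[2.1,1.7,-5.4,-0.002,-0.045,0,6],[1.8,1.7,-5.5,-0.002,-0.045,0,6],[1.6,1.7,-5.6,-0.002,-0.045,0,6]]]';python3 - <<'E'
from lip import *
from workcell import manip
np.set_printoptions(precision=4,suppress=True)
st=manip.get_state(); print(where(st))
p,Rt=tool_for([.486,.030,.088],32); plan(st,p,Rt,8,6)
E
```

```text
t: 8.62
position: [0.4923, -0.1278, 0.1519]
orientation: [-2.012, -2.059, -0.344]
force: [0.0, -0.2, -2.4]
grip_width: 0.0154
(array([0.4876, 0.0266, 0.1052]), array([  1.2488,   0.048 , -10.5408]))
[[[5.2,-0.1,-3,0.0001,-0.0468,-0.0006,6],
[5,-0.1,-3.2,0.0001,-0.0468,-0.0006,6],
[4.9,-0.1,-3.4,0.0001,-0.0468,-0.0006,6],
[4.7,-0.1,-3.7,0.0001,-0.0468,-0.0006,6],
[4.5,-0.1,-3.9,0.0001,-0.0468,-0.0006,6],
[4.4,-0.1,-4.1,0.0001,-0.0468,-0.0006,6],
[4.2,-0.1,-4.3,0.0001,-0.0468,-0.0006,6],
[4,-0.1,-4.5,0.0001,-0.0468,-0.0006,6]]]rot deg2.6826073408661095
```

```bash
python3 -m handwheel '[[[5.2,-0.1,-3,0,-0.047,0,6],[5,-0.1,-3.2,0,-0.047,0,6],[4.9,-0.1,-3.4,0,-0.047,0,6],[4.7,-0.1,-3.7,0,-0.047,0,6],[4.5,-0.1,-3.9,0,-0.047,0,6],[4.4,-0.1,-4.1,0,-0.047,0,6],[4.2,-0.1,-4.3,0,-0.047,0,6],[4,-0.1,-4.5,0,-0.047,0,6]]]';python3 - <<'E'
from lip import *
from workcell import manip
np.set_printoptions(precision=4,suppress=True)
st=manip.get_state(); print(where(st),st['joints'])
p,Rt=tool_for([.486,.032,.078],55); plan(st,p,Rt,9,6)
p,d=manip.capture('wrist'); cv2.imwrite('pics/w5.png',p[:,:,::-1])
E
```

```text
t: 9.62
position: [0.4895, -0.0909, 0.1915]
orientation: [2.162, 2.218, -0.061]
force: [0.0, 0.2, -2.7]
grip_width: 0.015
(array([0.4855, 0.0334, 0.0886]), array([  1.3624,  -0.1411, -33.3255])) [-0.3936 -0.0192  1.8658 -0.055   1.2695 -0.4032]
[[[4.9,0.1,-3.4,0.0003,-0.042,-0.0003,6],
[4.7,0.1,-3.6,0.0003,-0.042,-0.0003,6],
[4.6,0.1,-3.8,0.0003,-0.042,-0.0003,6],
[4.4,0.1,-4,0.0003,-0.042,-0.0003,6],
[4.2,0.1,-4.2,0.0003,-0.042,-0.0003,6],
[4,0.1,-4.3,0.0003,-0.042,-0.0003,6],
[3.9,0.1,-4.5,0.0003,-0.042,-0.0003,6],
[3.7,0.1,-4.7,0.0003,-0.042,-0.0003,6],
[3.5,0.1,-4.8,0.0003,-0.042,-0.0003,6]]]rot deg2.408353239168171
```

View pics/w5.png

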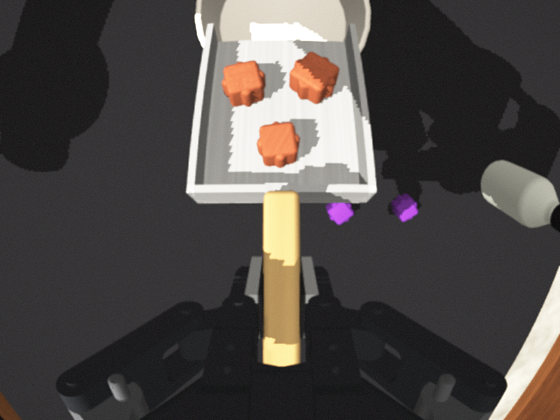

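The lumps have not moved at 33° and the lip is inside the pot's rim (rim sides at (200,30) and (368,30)). Tilting further.

```bash
python3 -m handwheel '[[[4.9,0.1,-3.4,0,-0.042,0,6],[4.7,0.1,-3.6,0,-0.042,0,6],[4.6,0.1,-3.8,0,-0.042,0,6],[4.4,0.1,-4,0,-0.042,0,6],[4.2,0.1,-4.2,0,-0.042,0,6],[4,0.1,-4.3,0,-0.042,0,6],[3.9,0.1,-4.5,0,-0.042,0,6],[3.7,0.1,-4.7,0,-0.042,0,6],[3.5,0.1,-4.8,0,-0.042,0,6]]]';python3 - <<'E'
from lip import *
from workcell import manip
np.set_printoptions(precision=4,suppress=True)
st=manip.get_state(); print(where(st),st['joints'])
p,Rt=tool_for([.486,.030,.082],66); plan(st,p,Rt,5,6)
p,d=manip.capture('wrist'); cv2.imwrite('pics/w6.png',p[:,:,::-1])
E
```

```text
t: 10.8
position: [0.4867, -0.0384, 0.2213]
orientation: [1.946, 1.995, -0.434]
force: [-0.7, 0.9, -2.3]
grip_width: 0.0148
(array([0.4844, 0.0379, 0.0791]), array([  1.4417,  -0.3765, -55.4492])) [-0.0565 -0.0288  1.874  -0.463   1.2829  0.0489]
[[[2.3,0.5,-4.3,0.0011,-0.0368,-0.0008,6],
[2.1,0.5,-4.4,0.0011,-0.0368,-0.0008,6],
[1.9,0.5,-4.4,0.0011,-0.0368,-0.0008,6],
[1.8,0.5,-4.5,0.0011,-0.0368,-0.0008,6],
[1.6,0.5,-4.6,0.0011,-0.0368,-0.0008,6]]]rot deg2.111496073978517
```

View pics/w6.png

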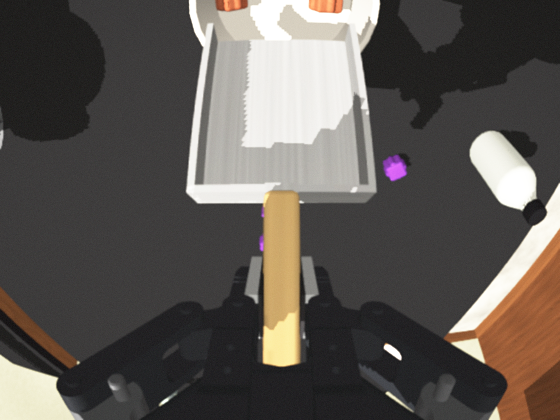

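The tray is empty. Two lumps show in the pot at (232,3) and (328,3). Backing off and levelling, then checking the pot.

```bash
python3 - <<'E'
from lip import *
from workcell import manip
st=manip.get_state()
p,Rt=tool_for([.50,-.04,.15],10); plan(st,p,Rt,10,6)
E
```

```text
[[[-13.1,1.4,9.1,0.0005,0.0794,-0,6],
[-13.8,1.4,8.1,0.0005,0.0794,-0,6],
[-14.4,1.4,6.9,0.0005,0.0794,-0,6],
[-14.9,1.4,5.8,0.0005,0.0794,-0,6],
[-15.3,1.4,4.6,0.0005,0.0794,-0,6],
[-15.6,1.4,3.3,0.0005,0.0794,-0,6],
[-15.9,1.4,2.1,0.0005,0.0794,-0,6],
[-16,1.4,0.8,0.0005,0.0794,-0,6],
[-16,1.4,-0.4,0.0005,0.0794,-0,6],
[-15.9,1.4,-1.7,0.0005,0.0794,-0,6]]]rot deg4.546796867567355
```

```bash
python3 -m handwheel '[[[-10,1.4,6,0,0.06,0,6],[-14,1.4,8,0,0.08,0,6],[-14.4,1.4,7,0,0.08,0,6],[-14.9,1.4,6,0,0.08,0,6],[-15.3,1.4,4.6,0,0.08,0,6],[-15.6,1.4,3.3,0,0.08,0,6],[-15.9,1.4,2.1,0,0.08,0,6],[-16,1.4,0.8,0,0.08,0,6],[-16,1.4,-0.4,0,0.08,0,6],[-16,1.4,-1.7,0,0.08,0,6]]]';python3 - <<'E'
from lip import *
from workcell import manip
np.set_printoptions(precision=4,suppress=True)
st=manip.get_state(); print(where(st),st['joints'])
p,Rt=tool_for([.578,-.18,.06],0); plan(st,p,Rt,10,6)
for n in('top','side'):
  p,d=manip.capture(n); cv2.imwrite(f'pics/{n}7.png',p[:,:,::-1])
  if n=='side': cv2.imwrite('pics/s7z.png',cv2.resize(p[200:360,200:400,::-1],None,fx=4,fy=4))
E
```

```text
t: 12.1
position: [0.5062, -0.1919, 0.1986]
orientation: [-1.988, -2.066, -0.383]
force: [0.2, 0.9, -1.8]
grip_width: 0.0152
(array([ 0.5004, -0.0365,  0.1556]), array([ 1.9341, -0.9493, -9.1776])) [-0.7419  0.2346  1.6157  0.2675  1.5414 -0.822 ]
[[[-18.5,7,6.1,0.0011,0.016,0.0014,6],
[-18.5,7,5.8,0.0011,0.016,0.0014,6],
[-18.6,7.1,5.4,0.0011,0.016,0.0014,6],
[-18.7,7.1,5.1,0.0011,0.016,0.0014,6],
[-18.8,7.1,4.8,0.0011,0.016,0.0014,6],
[-18.8,7.2,4.5,0.0011,0.016,0.0014,6],
[-18.9,7.2,4.2,0.0011,0.016,0.0014,6],
[-18.9,7.2,3.9,0.0011,0.016,0.0014,6],
[-19,7.2,3.6,0.0011,0.016,0.0014,6],
[-19,7.3,3.3,0.0011,0.016,0.0014,6]]]rot deg0.9233087315796535
```

View pics/top7.png

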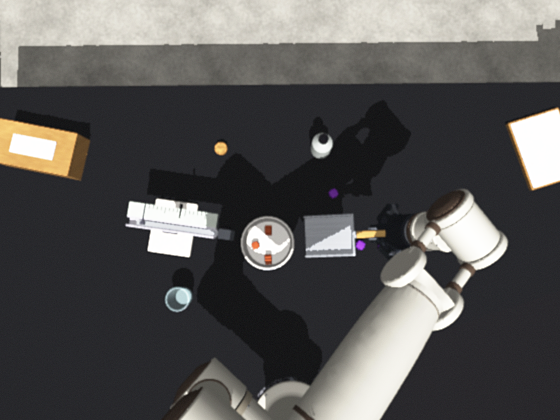

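View pics/s7z.png

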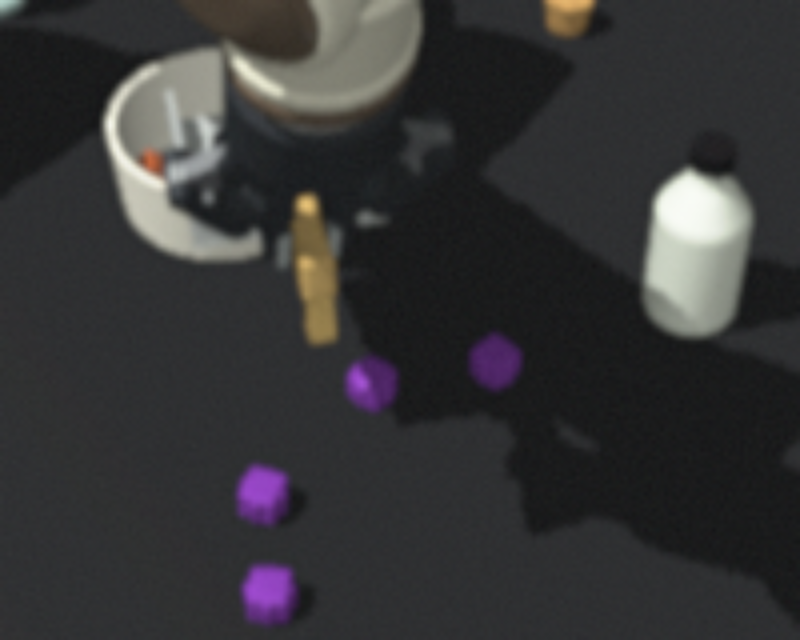

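The top view shows all three orange lumps in the pot, at (268,231), (255,244) and (268,258). Taking the tray back to its old spot.

```bash
python3 -m handwheel '[[[-12,4,3.5,0.001,0.012,0.001,6],[-19,7,6,0.001,0.016,0.0014,6],[-20,7,6,0.001,0.016,0.0014,6],[-20,7,5.5,0.001,0.016,0.0014,6],[-20,7,5,0.001,0.016,0.0014,6],[-20,7,4.5,0.001,0.016,0.0014,6],[-19,7,4.2,0.001,0.016,0.0014,6],[-19,7,3.9,0.001,0.016,0.0014,6],[-17,7,3.5,0.001,0.016,0.0014,6],[-12,6,2,0.001,0.016,0.0014,6],[-6,3,1,0,0.01,0,6],[0,0,0,0,0,0,6]]]';python3 - <<'E'
from lip import *
from workcell import manip
np.set_printoptions(precision=4,suppress=True)
st=manip.get_state(); print(where(st),st['joints'],st['force'])
p,Rt=tool_for([.578,-.18,.008],0); plan(st,p,Rt,6,6)
E
```

```text
t: 13.7
position: [0.5865, -0.3379, 0.0819]
orientation: [-1.897, -1.962, -0.511]
force: [-0.0, 0.1, -1.7]
grip_width: 0.0154
(array([ 0.5805, -0.1777,  0.0635]), array([ 1.7281, -0.3961, -0.2598])) [-0.8501  0.818   1.0854  0.3269  1.6449 -0.9271] [-0.0143  0.1351 -1.6636]
[[[-5,-0.6,7.9,0.0007,0.0008,0.0011,6],
[-5,-0.6,7.9,0.0007,0.0008,0.0011,6],
[-5,-0.6,7.9,0.0007,0.0008,0.0011,6],
[-5,-0.6,7.9,0.0007,0.0008,0.0011,6],
[-5,-0.5,7.9,0.0007,0.0008,0.0011,6],
[-5,-0.5,7.9,0.0007,0.0008,0.0011,6]]]rot deg0.087562582050133
```

```bash
python3 -m handwheel '[[[-5,-0.6,8,0,0,0.001,6],[-5,-0.6,8,0,0,0.001,6],[-5,-0.6,8,0,0,0.001,6],[-5,-0.6,8,0,0,0.001,6],[-5,-0.6,8,0,0,0.001,6],[-2.5,-0.5,4,0,0,0.001,6],[0,0,0,0,0,0,6]]]';python3 - <<'E'
from lip import *
from workcell import manip
np.set_printoptions(precision=4,suppress=True)
st=manip.get_state(); print(where(st),st['force'])
p,Rt=tool_for([.5795,-.18,.0035],0); plan(st,p,Rt,3,6)
E
```

```text
t: 14.58
position: [0.583, -0.3388, 0.0268]
orientation: [-1.902, -1.956, -0.509]
force: [0.3, 0.9, -1.8]
grip_width: 0.0148
(array([ 0.5776, -0.1786,  0.0084]), array([ 1.4707, -0.1912, -0.2651])) [ 0.2886  0.8961 -1.8379]
[[[-1.4,0.7,1.4,0.001,0.0015,0.0004,6],
[-1.4,0.7,1.4,0.001,0.0015,0.0004,6],
[-1.4,0.7,1.4,0.001,0.0015,0.0004,6]]]rot deg0.10939867016767474
```

```bash
python3 -m handwheel '[[[-1,0,1.7,0,0.001,0,6],[-1,0,1.7,0,0.001,0,6],[-0.5,0,0.8,0,0,0,6],[0,0,0,0,0,0,6]]]';python3 t1.py
```

```text
t: 15.08
position: [0.5835, -0.3394, 0.0228]
orientation: [-1.901, -1.956, -0.511]
force: [0.1, 0.3, -1.4]
grip_width: 0.0152
15.075 [ 0.5835 -0.3394  0.0228] [-0.8547  0.8893  1.0967  0.3249  1.5687 -0.9526] [ 0.0878  0.2575 -1.4144] 0.015167626921341477
[[-0.0262  0.9996 -0.0089]
 [ 0.8677  0.0272  0.4964]
 [ 0.4965  0.0053 -0.868 ]]
```

```bash
python3 -m handwheel '[[[-0.6,0,1,0,0,0,6],[0,0,0,0,0,0,6],[0,0,0,0,0,0,30],[0,0,0,0,0,0,50],[0,0,0,0,0,0,60],[0,0,0,0,0,0,60],[0,0,-8,0,0,0,60],[0,0,-18,0,0,0,60],[0,0,-25,0,0,0,60],[0,0,-30,0,0,0,60],[0,0,-30,0,0,0,60]]]';python3 t1.py; python3 - <<'E'
from h import *
from workcell import manip
p,d=manip.capture('wrist'); cv2.imwrite('pics/w8.png',p[:,:,::-1])
E
```

```text
t: 16.45
position: [0.5845, -0.397, 0.1241]
orientation: [-1.9, -1.956, -0.512]
force: [-0.2, -0.1, 0.2]
grip_width: 0.0599
16.45 [ 0.5845 -0.397   0.1241] [-0.9013  0.879   0.902   0.3132  1.7778 -0.9308] [-0.2133 -0.1305  0.1507] 0.05989711608333275
[[-0.0266  0.9996 -0.0089]
 [ 0.8673  0.0275  0.4971]
 [ 0.4972  0.0055 -0.8676]]
```

View pics/w8.png

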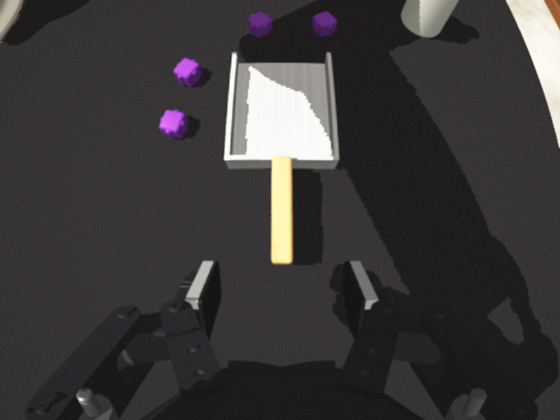

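The tray stands flat at its old spot with the handle at (282,210), empty, and the purple look-alikes look undisturbed. Next, the grip head.

```bash
python3 - <<'E'
from h import *
from workcell import manip
np.set_printoptions(precision=4,suppress=True)
z=load('pics/top0.npz');C=cloud(z);Z=C[...,2]
q=C[222:245,212:236].reshape(-1,3); 
for lo in(.222,.225): 
    k=q[(q[:,2]>lo)&(q[:,2]<.24)];print(len(k),k.mean(0),cv2.minAreaRect(k[:,:2].astype(np.float32)*1000))
y=np.radians(-8.3);xs=np.array([np.cos(y),np.sin(y),0])
head=np.array([.509,.155]) 
st=manip.get_state();Rt=Rax([0,0,-1],xs)
plan(st,[head[0]+.001,head[1],.275],Rt,14,60)
E
```

```text
130 [0.5053 0.1556 0.2276] ((505.6108703613281, 156.06973266601562), (30.557527542114258, 23.35388946533203), 89.08482360839844)
119 [0.5057 0.1555 0.2279] ((505.51751708984375, 155.605224609375), (30.550844192504883, 23.33216094970703), 81.37663269042969)
[[[39.8,-4.2,10.4,-0.0024,-0.0367,0.0121,60],
[40.1,-4.8,8.9,-0.0024,-0.0367,0.0121,60],
[40.4,-5.3,7.5,-0.0024,-0.0367,0.0121,60],
[40.5,-5.8,6,-0.0024,-0.0367,0.0121,60],
[40.7,-6.3,4.5,-0.0024,-0.0367,0.0121,60],
[40.7,-6.8,2.9,-0.0024,-0.0367,0.0121,60],
[40.7,-7.3,1.4,-0.0024,-0.0367,0.0121,60],
[40.6,-7.8,-0.1,-0.0024,-0.0367,0.0121,60],
[40.5,-8.3,-1.6,-0.0024,-0.0367,0.0121,60],
[40.3,-8.7,-3.1,-0.0024,-0.0367,0.0121,60],
[40.1,-9.2,-4.6,-0.0024,-0.0367,0.0121,60],
[39.8,-9.7,-6.1,-0.0024,-0.0367,0.0121,60],
[39.4,-10.2,-7.5,-0.0024,-0.0367,0.0121,60],
[39,-10.6,-9,-0.0024,-0.0367,0.0121,60]]]rot deg2.2175556535450194
```

```bash
python3 -m handwheel '[[[20,-2,3,0,-0.03,0.012,60],[40,-4.5,7,-0.0024,-0.0367,0.0121,60],[40,-5,6,-0.0024,-0.0367,0.0121,60],[40.5,-6,5,-0.0024,-0.0367,0.0121,60],[40.5,-6,3.5,-0.0024,-0.0367,0.0121,60],[40.5,-7,2,-0.0024,-0.0367,0.0121,60],[40.5,-7,1,-0.0024,-0.0367,0.0121,60],[40.5,-8,0,-0.0024,-0.0367,0.0121,60],[40.5,-8,-1.5,-0.0024,-0.0367,0.0121,60],[40,-9,-3,-0.0024,-0.0367,0.0121,60],[40,-9,-4.5,-0.0024,-0.0367,0.0121,60],[39,-9,-6,-0.0024,-0.0367,0.0121,60],[30,-8,-7,-0.0024,-0.0367,0.0121,60],[15,-5,-9,-0.0024,-0.0367,0.0121,60],[0,0,0,0,0,0,60]]]';python3 t1.py; python3 - <<'E'
from h import *
from workcell import manip
st=manip.get_state()
y=np.radians(-8.35);xs=np.array([np.cos(y),np.sin(y),0]);Rt=Rax([0,0,-1],xs)
h=np.array([.5055,.156,.265])+.001*xs
plan(st,h,Rt,5,60)
m=manip.camera_model('wrist');p,d=manip.capture('wrist'); cv2.imwrite('pics/w9.png',p[:,:,::-1]);np.savez('pics/w9.npz',p=p,d=d,**m)
E
```

```text
t: 18.38
position: [0.5186, 0.1066, 0.2869]
orientation: [2.366, 2.025, 0.004]
force: [0.5, 0.3, -0.4]
grip_width: 0.0602
18.375 [0.5186 0.1066 0.2869] [-0.0148 -0.0058  1.6613 -0.0186  1.4664  0.142 ] [ 0.5196  0.2618 -0.3511] 0.06016201169118857
[[ 0.1546  0.9878  0.0193]
 [ 0.9878 -0.1543 -0.0187]
 [-0.0155  0.022  -0.9996]]
[[[9.4,-4,4.2,0.0044,0.0031,-0.0019,60],
[9.4,-4,4.2,0.0044,0.0031,-0.0019,60],
[9.4,-3.9,4.2,0.0044,0.0031,-0.0019,60],
[9.4,-3.9,4.3,0.0044,0.0031,-0.0019,60],
[9.4,-3.9,4.3,0.0044,0.0031,-0.0019,60]]]rot deg0.3268679217469164
```

View pics/w9.png

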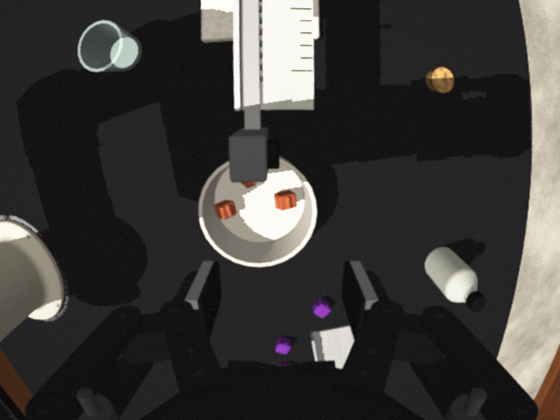

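The wrist view shows the head at (249,150) with the button on its right side at (273,155), and the pot below it with three lumps in it. I'll refine the head pose.

```bash
python3 - <<'E'
from h import *
np.set_printoptions(precision=4,suppress=True)
z=np.load('pics/w9.npz');C=fcloud(z['d'],z);Z=C[...,2]
k=np.zeros(Z.shape,bool);k[110:200,215:300]=1
for lo,hi in((.222,.235),(.200,.214)):
    q=C[k&(Z>lo)&(Z<hi)];print(len(q),q.mean(0),cv2.minAreaRect(q[:,:2].astype(np.float32)*1000),np.median(q[:,2]))
k[:]=0;k[0:110,225:330]=1
q=C[k&(Z>.173)&(Z<.183)];print('plate',len(q),q.mean(0),cv2.minAreaRect(q[:,:2].astype(np.float32)*1000))
E
```

```text
1788 [0.5068 0.1556 0.2285] ((506.36260986328125, 155.29815673828125), (29.801362991333008, 24.33586311340332), 82.31953430175781) 0.22860176015921113
95 [0.5139 0.1669 0.2071] ((515.1104736328125, 165.17193603515625), (9.71249771118164, 34.100196838378906), 54.30348205566406) 0.20629724052152998
plate 7881 [0.5354 0.2247 0.1783] ((534.0061645507812, 226.482177734375), (89.44208526611328, 60.43006134033203), 81.44200897216797)
```

```bash
python3 -m handwheel '[[[9.4,-3.6,4,0.0044,0.0031,-0.002,60],[9.4,-3.6,4,0.0044,0.0031,-0.002,60],[9.4,-3.6,4,0.0044,0.0031,-0.002,60],[9.4,-3.6,4,0.0044,0.0031,-0.002,60],[8,-3.4,4,0.0044,0.0031,-0.002,60],[0,0,0,0,0,0,60]]]';python3 t1.py; python3 - <<'E'
from h import *
from workcell import manip
st=manip.get_state()
y=np.radians(-8.4);xs=np.array([np.cos(y),np.sin(y),0]);Rt=Rax([0,0,-1],xs)
h=np.array([.506,.1555,.187])+.001*xs
plan(st,h,Rt,7,60)
E
```

```text
t: 19.18
position: [0.5068, 0.1542, 0.262]
orientation: [-2.376, -2.046, 0.006]
force: [0.2, 0.4, 0.8]
grip_width: 0.0599
19.175 [0.5068 0.1542 0.262 ] [0.0657 0.0248 1.6791 0.0023 1.444  0.2145] [0.2108 0.383  0.8211] 0.05988234655806345
[[ 0.1485  0.9889 -0.0064]
 [ 0.9889 -0.1485  0.0019]
 [ 0.0009 -0.0066 -1.    ]]
[[[0.2,0.1,10.7,-0.0009,-0.0001,-0.0004,60],
[0.2,0.1,10.7,-0.0009,-0.0001,-0.0004,60],
[0.2,0.1,10.7,-0.0009,-0.0001,-0.0004,60],
[0.2,0,10.7,-0.0009,-0.0001,-0.0004,60],
[0.2,0,10.7,-0.0009,-0.0001,-0.0004,60],
[0.2,0,10.7,-0.0009,-0.0001,-0.0004,60],
[0.2,0,10.7,-0.0009,-0.0001,-0.0004,60]]]rot deg0.05836152482962654
```

```bash
python3 -m handwheel '[[[0.2,0.1,11,-0.001,0,0,60],[0.2,0.1,11,-0.001,0,0,60],[0.2,0.1,11,-0.001,0,0,60],[0.2,0.1,11,-0.001,0,0,60],[0.2,0,11,-0.001,0,0,60],[0.2,0,11,-0.001,0,0,60],[0.2,0,8,0,0,0,60],[0,0,0,0,0,0,60]]]';python3 t1.py; python3 - <<'E'
from h import *
from workcell import manip
p,d=manip.capture('wrist'); cv2.imwrite('pics/w10.png',p[:,:,::-1])
p,d=manip.capture('top'); cv2.imwrite('pics/t10.png',cv2.resize(p[180:300,115:315,::-1],None,fx=4,fy=4))
E
```

```text
t: 20.18
position: [0.5067, 0.155, 0.1819]
orientation: [-2.381, -2.048, 0.001]
force: [-0.1, -0.1, -0.6]
grip_width: 0.0595
20.175 [0.5067 0.155  0.1819] [0.0684 0.0861 1.7764 0.0005 1.2806 0.2181] [-0.1325 -0.1437 -0.5889] 0.0595352375128796
[[ 0.1493  0.9888 -0.0015]
 [ 0.9888 -0.1493  0.0004]
 [ 0.0002 -0.0016 -1.    ]]
```

View pics/w10.png

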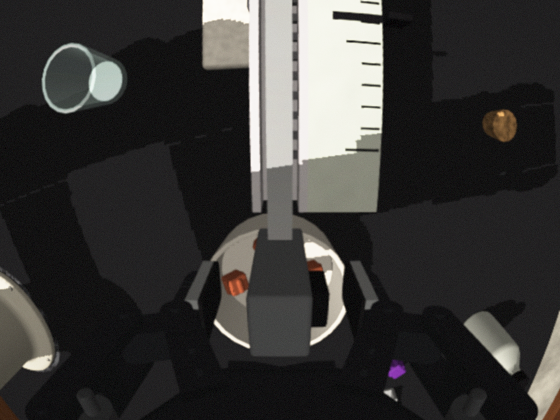

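View pics/t10.png

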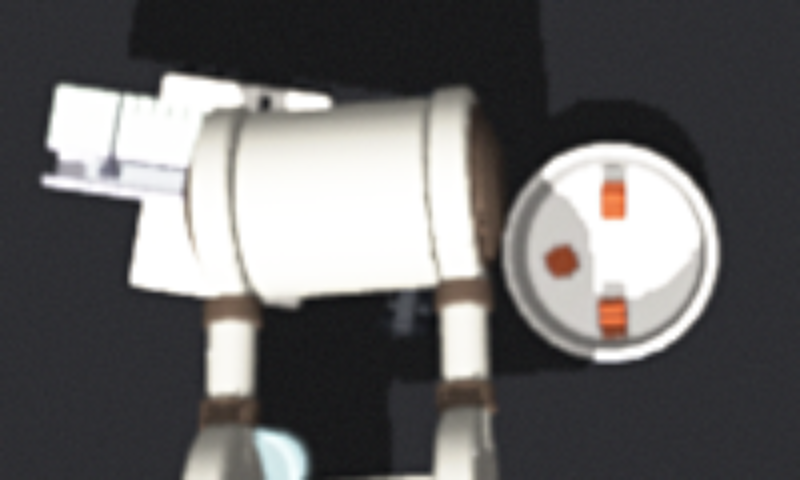

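The head sits centred between the pads (pads 207 to 357, head 250 to 310, black button at (318,300)). The clip shows at (375,17). Rising 4 mm and squeezing.

```bash
python3 -m handwheel '[[[0,0,-4.5,0,0,0,45],[0,0,0,0,0,0,36],[0,0,0,0,0,0,30],[0,0,0,0,0,0,24],[0,0,0,0,0,0,20],[0,0,0,0,0,0,20],[0,0,0,0,0,0,20]]]';python3 t1.py; python3 - <<'E'
from h import *
from workcell import manip
p,d=manip.capture('wrist'); cv2.imwrite('pics/w11.png',p[:,:,::-1])
E
```

```text
t: 21.15
position: [0.5067, 0.1553, 0.1899]
orientation: [2.38, 2.051, 0.0]
force: [-2.7, -0.3, -0.1]
grip_width: 0.0249
21.15 [0.5067 0.1553 0.1899] [ 0.0694  0.077   1.7695 -0.0002  1.2947  0.2176] [-2.6907 -0.3229 -0.146 ] 0.02490426599828079
[[ 0.1477  0.989   0.0003]
 [ 0.989  -0.1477 -0.0001]
 [-0.0001  0.0003 -1.    ]]
```

View pics/w11.png

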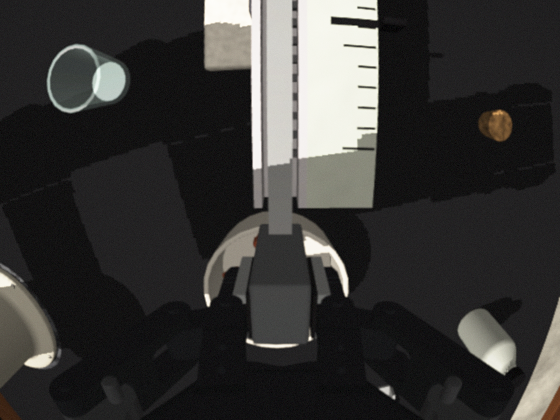

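```bash
python3 - <<'E'
from h import *
from workcell import manip
m=manip.camera_model('wrist');p,d=manip.capture('wrist');np.savez('pics/w12.npz',p=p,d=d,**m)
cv2.imwrite('pics/w12z.png',cv2.resize(p[0:160,310:430,::-1],None,fx=5,fy=3.75,interpolation=cv2.INTER_CUBIC))
z=np.load('pics/top0.npz');cv2.imwrite('pics/t0z.png',cv2.resize(z['p'][195:230,120:225,::-1],None,fx=7.5,fy=7.5,interpolation=cv2.INTER_CUBIC))
E
```

```text
(no output)
```

View pics/w12z.png

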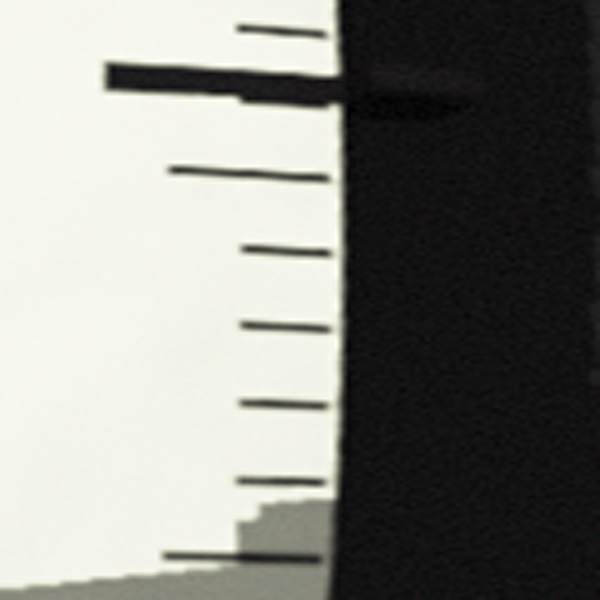

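View pics/t0z.png

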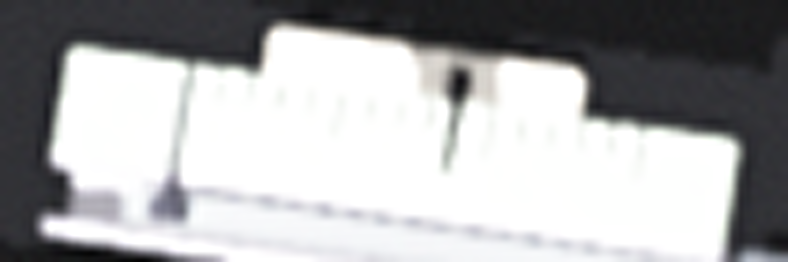

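The grip width of 24.9 mm means the button is fully in. The ticks put the clip at about 88 mm, and the top view agrees (about 87.6). Drawing out most of the way.

```bash
python3 -m handwheel '[[[-4,0,0,0,0,0,20],[-8,0,0,0,0,0,20],[-10,0,0,0,0,0,20],[-10,0,0,0,0,0,20],[-10,0,0,0,0,0,20],[-10,0,0,0,0,0,20],[-10,0,0,0,0,0,20],[-8,0,0,0,0,0,20],[-5,0,0,0,0,0,20],[-3,0,0,0,0,0,20],[0,0,0,0,0,0,20]]]';python3 t1.py; python3 - <<'E'
from h import *
from workcell import manip
m=manip.camera_model('top');p,d=manip.capture('top');np.savez('pics/t13.npz',p=p,d=d,**m)
cv2.imwrite('pics/t13.png',cv2.resize(p[195:230,120:225,::-1],None,fx=7.5,fy=7.5,interpolation=cv2.INTER_CUBIC))
p,d=manip.capture('side');cv2.imwrite('pics/s13.png',cv2.resize(p[80:280,180:380,::-1],None,fx=3,fy=3,interpolation=cv2.INTER_CUBIC))
p,d=manip.capture('wrist');cv2.imwrite('pics/w13.png',p[...,::-1])
E
```

```text
t: 22.62
position: [0.4948, 0.0736, 0.1899]
orientation: [-2.38, -2.049, -0.005]
force: [-0.6, 2.6, -0.3]
grip_width: 0.0246
22.625 [0.4948 0.0736 0.1899] [-0.0964 -0.0029  1.8518  0.0032  1.291   0.052 ] [-0.5552  2.5607 -0.3339] 0.024572446216526128
[[ 0.1486  0.9889  0.002 ]
 [ 0.9889 -0.1486  0.0029]
 [ 0.0032  0.0015 -1.    ]]
```

View pics/t13.png

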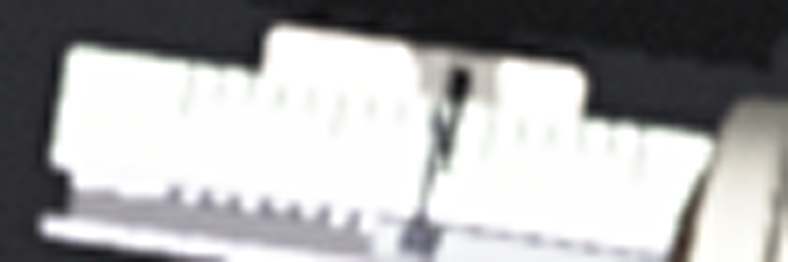

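View pics/s13.png

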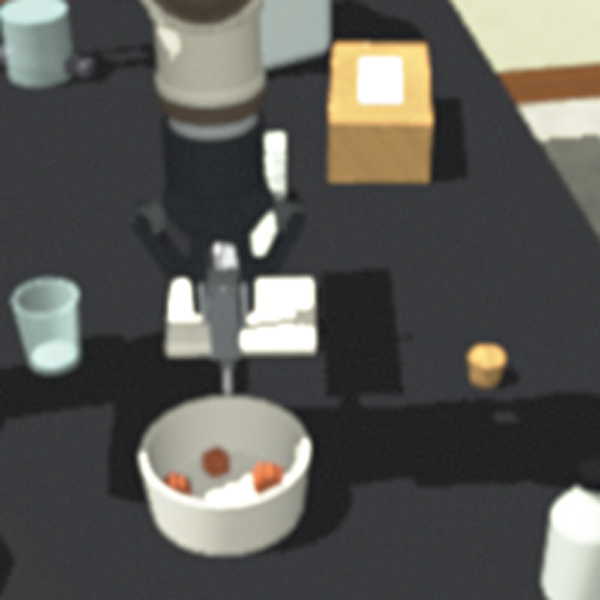

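View pics/w13.png

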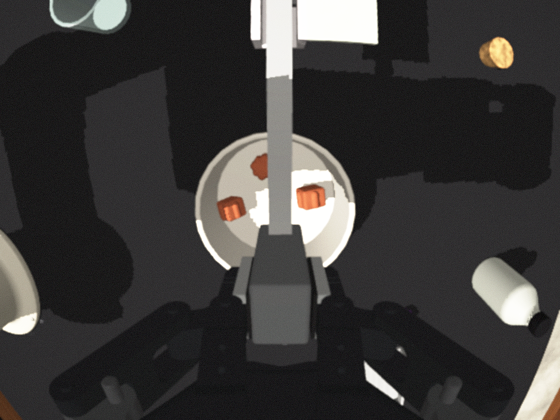

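The top view shows the pointer at about (431,150), just left of the clip bar at (449,150), so roughly 6 mm remain. I'll work out the clip's reading from the ticks in the wrist frame.

```bash
python3 - <<'E'
from h import *
from scipy.ndimage import map_coordinates
from scipy.signal import find_peaks
np.set_printoptions(precision=2,suppress=True)
z=np.load('pics/w12.npz');g=cv2.cvtColor(z['p'],cv2.COLOR_RGB2GRAY).astype(float)
yaw=np.radians(-8.4);xs=np.array([np.cos(yaw),np.sin(yaw)]);ys=np.array([-np.sin(yaw),np.cos(yaw)])
head=np.array([.506,.1555]); O=head+.15*ys
P=z['pose']
def proj(p):
    c=(p-P[:3,3])@P[:3,:3]; r=np.hypot(c[:,0],c[:,1]);t=np.arctan2(r,c[:,2]);return z['cx']+z['fx']*t*c[:,0]/r, z['cy']+z['fy']*t*c[:,1]/r
yy=np.arange(-.11,.02,.0002)
def prof(a,h):
    w=np.zeros((len(yy),3));w[:,:2]=O+a*xs+yy[:,None]*ys;w[:,2]=h
    u,v=proj(w);return map_coordinates(g,[v,u],order=1,cval=255)
# ticks at x~38..46, clip-only region x~26..30
cam=P[:3,3];print('cam stand',(cam[:2]-O)@xs*1000,(cam[:2]-O)@ys*1000,cam[2])
for a0,a1,h in((.037,.045,.178),(.026,.030,.178),(.026,.030,.180),(.026,.03,.182)):
    f=255-np.mean([prof(a,h) for a in np.linspace(a0,a1,9)],0)
    pk,pr=find_peaks(f,prominence=25,width=1,rel_height=.5);print(a0,h,yy[pk]*1000,pr['left_ips']*.2-110,pr['right_ips']*.2-110)
E
```

```text
cam stand 1.0885066221803277 -72.160114381756 0.3332919752636712
0.037 0.178 [-90.4 -80.4 -70.4 -60.4 -50.4 -40.2 -27.2 -20. ] [-91.18 -81.01 -70.97 -60.86 -50.88 -40.83 -30.5  -20.68] [-89.97 -79.88 -69.83 -59.73 -49.72 -39.68 -26.02 -19.47]
0.026 0.178 [-28.8] [-29.85] [-26.05]
0.026 0.18 [-29.2] [-30.39] [-26.64]
0.026 0.182 [-29.8] [-30.94] [-27.24]
```

```bash
python3 -m handwheel '[[[-2,0,0,0,0,0,20],[-2,0,0,0,0,0,20],[-1.3,0,0,0,0,0,20],[0,0,0,0,0,0,20],[0,0,0,0,0,0,20]]]'; cat > chk.py <<'E'
from h import *
from workcell import manip
import sys
st=manip.get_state(); d=np.array(st['position'])-[.5067,.1553,.1899];yaw=np.radians(-8.4)
print('disp',-(d[:2]@[-np.sin(yaw),np.cos(yaw)])*1000,'lat',d[:2]@[np.cos(yaw),np.sin(yaw)]*1000,st['grip_width'],st['force'],st['t'])
n=sys.argv[1]
m=manip.camera_model('top');p,_=manip.capture('top');np.savez(f'pics/t{n}.npz',p=p,d=_,**m)
cv2.imwrite(f'pics/t{n}.png',cv2.resize(p[198:228,150:210,::-1],None,fx=12,fy=12,interpolation=cv2.INTER_CUBIC))
E
python3 chk.py 14
```

```text
t: 23.4
position: [0.4941, 0.0688, 0.1899]
orientation: [-2.379, -2.05, -0.006]
force: [-1.5, 2.7, -1.8]
grip_width: 0.0245
disp 87.38583495067105 lat 0.1663053555621113 0.024480207696518826 [-1.54591281  2.74035059 -1.78972509] 23.4
```

View pics/t14.png

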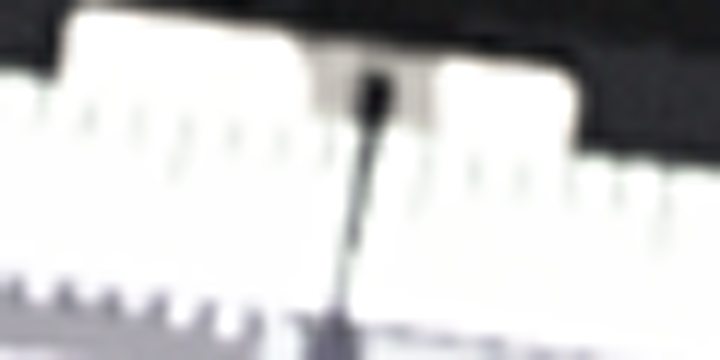

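The pointer (340,290) now runs straight into the clip bar (360,200). I'll measure the remaining offset in a rectified profile.

```bash
cat > prof.py <<'E'
from h import *
from scipy.ndimage import map_coordinates
import sys
yaw=np.radians(-8.4);xs=np.array([np.cos(yaw),np.sin(yaw)]);ys=np.array([-np.sin(yaw),np.cos(yaw)])
O=np.array([.506,.1555])+.15*ys
yy=np.arange(-.05,.08,.0002)
def prof(f,a0,a1,h):
    z=np.load(f);g=cv2.cvtColor(z['p'],cv2.COLOR_RGB2GRAY).astype(float);P=z['pose'];o=[]
    for a in np.linspace(a0,a1,15):
        w=np.zeros((len(yy),3));w[:,:2]=O+a*xs+yy[:,None]*ys;w[:,2]=h
        c=(w-P[:3,3])@P[:3,:3];o.append(map_coordinates(g,[z['cy']+z['fy']*c[:,1]/c[:,2],z['cx']+z['fx']*c[:,0]/c[:,2]],order=1))
    return 255-np.mean(o,0)
def cen(f,lo,hi):
    k=(yy>lo)&(yy<hi);w=f[k]-np.percentile(f[k],30);w[w<0]=0;i=np.argmax(w);y=yy[k];s=abs(y-y[i])<.005
    return (w[s]@y[s])/w[s].sum()*1000, w.max()
for f in sys.argv[1:]:
  for a0,a1 in((.016,.022),(.028,.036),(.028,.034)):
    print(f,a0,[(lo,np.round(cen(prof(f,a0,a1,h),lo,hi),2)) for h in(.18,.184) for lo,hi in((-.045,-.015),(.045,.075))])
E
python3 prof.py pics/top0.npz pics/t13.npz pics/t14.npz
```

```text
pics/top0.npz 0.016 [(-0.045, array([-28.74,   0.44])), (0.045, array([60.46, 47.46])), (-0.045, array([-29.78,   0.49])), (0.045, array([59.09, 47.2 ]))]
pics/top0.npz 0.028 [(-0.045, array([-28.09,  61.35])), (0.045, array([60.44, 47.24])), (-0.045, array([-29.13,  61.2 ])), (0.045, array([59.08, 47.03]))]
pics/top0.npz 0.028 [(-0.045, array([-28.08,  63.03])), (0.045, array([60.46, 49.68])), (-0.045, array([-29.12,  62.84])), (0.045, array([59.1 , 49.73]))]
pics/t13.npz 0.016 [(-0.045, array([-22.87,  59.91])), (0.045, array([57.47,  0.  ])), (-0.045, array([-23.94,  60.86])), (0.045, array([nan,  0.]))]
pics/t13.npz 0.028 [(-0.045, array([-25.98, 149.06])), (0.045, array([59.74,  8.39])), (-0.045, array([-27.06, 150.47])), (0.045, array([58.37,  8.52]))]
pics/t13.npz 0.028 [(-0.045, array([-26.06, 146.27])), (0.045, array([59.75,  7.7 ])), (-0.045, array([-27.1, 148. ])), (0.045, array([58.39,  7.94]))]
pics/t14.npz 0.016 [(-0.045, array([-27.36,  44.51])), (0.045, array([nan,  0.])), (-0.045, array([-28.41,  44.6 ])), (0.045, array([nan,  0.]))]
pics/t14.npz 0.028 [(-0.045, array([-27.91,  82.58])), (0.045, array([59.79,  8.19])), (-0.045, array([-28.95,  82.43])), (0.045, array([58.42,  8.32]))]
pics/t14.npz 0.028 [(-0.045, array([-27.94,  83.56])), (0.045, array([59.85,  7.63])), (-0.045, array([-28.98,  83.19])), (0.045, array([58.48,  7.86]))]prof.py:15: RuntimeWarning: invalid value encountered in scalar divide
  return (w[s]@y[s])/w[s].sum()*1000, w.max()
```

Pointer and clip agree to about 0.3–0.7 mm, with the pointer if anything slightly short. A tiny nudge, then a final check of everything.

```bash
python3 -m handwheel '[[[-0.4,0,0,0,0,0,20],[0,0,0,0,0,0,20]]]'; python3 chk.py 15; python3 prof.py pics/t15.npz 2>/dev/null; python3 chk.py 16; python3 - <<'E'
from h import *
from workcell import manip
p,d=manip.capture('top');cv2.imwrite('pics/t17.png',p[...,::-1])
p,d=manip.capture('side');cv2.imwrite('pics/s17.png',p[...,::-1])
z=np.load('pics/t15.npz');C=cloud(z);Z=C[...,2]
roi=np.zeros(Z.shape,bool);roi[205:285,235:305]=1;q=C[roi&(Z>.055)&(Z<.07)][:,:2];print('pot',cv2.minEnclosingCircle(q.astype(np.float32)*1000))
hsv=cv2.cvtColor(z['p'],cv2.COLOR_RGB2HSV)
roi[:]=0;roi[170:260,315:445]=1
n,l,s,c=cv2.connectedComponentsWithStats((roi&(hsv[...,0]>130)&(hsv[...,0]<160)&(hsv[...,1]>100)&(hsv[...,2]>100)).astype(np.uint8));print('purple px',s[1:,:])
E
```

```text
t: 23.7
position: [0.4941, 0.0684, 0.19]
orientation: [-2.379, -2.05, -0.006]
force: [-0.1, 2.6, -0.8]
grip_width: 0.0244
disp 87.76626802253972 lat 0.17466023370015826 0.02442376285123722 [-0.09143626  2.56017485 -0.76357253] 23.7
pics/t15.npz 0.016 [(-0.045, array([-27.77,  46.86])), (0.045, array([57.47,  0.  ])), (-0.045, array([-28.81,  47.64])), (0.045, array([nan,  0.]))]
pics/t15.npz 0.028 [(-0.045, array([-28.07,  68.46])), (0.045, array([59.82,  8.12])), (-0.045, array([-29.11,  68.48])), (0.045, array([58.44,  8.24]))]
pics/t15.npz 0.028 [(-0.045, array([-28.12,  67.93])), (0.045, array([59.86,  7.63])), (-0.045, array([-29.15,  68.03])), (0.045, array([58.49,  7.85]))]
disp 87.75887514040859 lat 0.16282365690117873 0.02448195820168313 [-0.91086641  2.94273832 -0.02477632] 23.75
pot ((484.8958435058594, 62.842124938964844), 70.50135040283203)
purple px [[328 188  11  11  81]
 [330 214  11  11  84]
 [355 240  11  11  83]
 [378 242  10  10  83]]
```

View pics/t17.png

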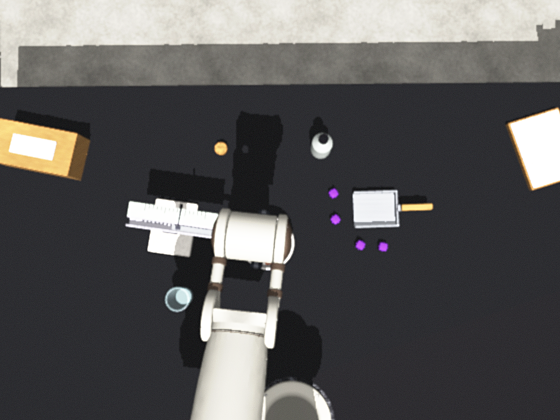

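View pics/t16.png

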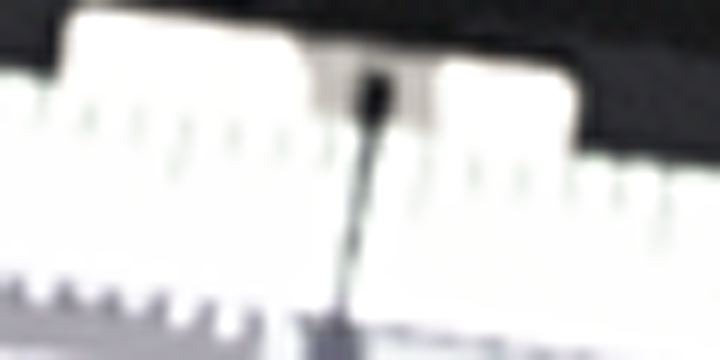

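View pics/s17.png

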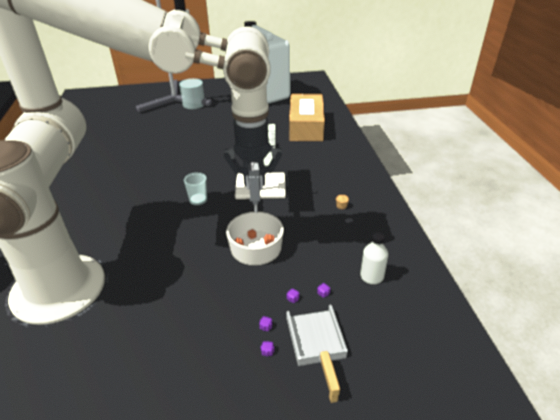

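The pointer and the clip bar form one straight line, from (340,310) to (375,90). The lumps are in the pot, the tray is flat and empty, the purple pieces are at the same pixels as at the start, and the pose is steady. Handing in.

```bash
python3 -c "
from workcell import manip
print(manip.close_job())"
```

```text
the job is handed in; nothing more can be done
None
```

I tipped the three clay lumps into the pot and set the empty tray back flat at its original spot. Then I squeezed the drip arm's lock button, drew the arm out to the marker clip, and handed the job in at about 24 s while still holding it there.

What the last checks showed:
- **Lumps and tray:** the camera shows all three lumps in the pot and the tray flat and empty.
- **Button:** the grip width is 24.4 mm (26 mm nominal when squeezed), so the button reads as fully pressed. The pull on the tool held at about 3 N.
- **Pointer:** the arm was drawn out 87.8 mm by the tool pose and did not drift over the last two readings. In the top picture the pointer and the clip form one line, about 0.3 mm apart.
- **Marker reading:** my estimates of where the clip sits disagreed slightly, from 87.4 to 88.3 mm depending on the heights assumed for the pointer and clip bar. That leaves up to about 0.6 mm of uncertainty.
- **Other things:** the purple look-alikes are at the same pixels as at the start, and the clip, bottle, beaker and stopper look unmoved. The pot's fitted centre differs by 1.6 mm from the start. I put that down to the arm now partly hiding it, but I did not confirm it.

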